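# Pack up the long end of a batten at the mitre box

### The job

Set the oak batten up for sawing in the mitre box, its long free end hanging out to the robot's right of the bed. Well out under where that end will be, first stand the arched offcut on the bench in line with the bed, then bed the tapered offcut flat on the middle of its sloping top, thick end over thin end, so that the pack's top is level and as high as the bed. Then lay the batten flat on the bed, snug along the fence, its left end a few centimetres past the saw slot and its outer end resting on the pack; leave the other things on the bench where they are.

Things in the scene. Friction and masses are not known exactly. Their poses are not given: they have to be found in the camera images.
- mitre: Grey cast mitre box with aluminium bed, screwed to the bench. Origin on the bench under the bed's middle, at the saw slot (4 mm gap across the bed at y = 0); x points away from the robot to the fence, y along the bed to the left. Bed top 60 mm above the bench, y -135 to +135, x -55 to the fence at +45 mm. No saw fitted.
- fence (a point): Foot of the fence on the bed's top at the saw slot: 45 mm in x and 60 mm above the mitre box's origin, same axes. The upright fence runs along y, its top 45 mm above the bed, thickness 10 mm, with a 30 mm gap at the slot.
- guide (a point): Top of the front saw guide posts, 172 mm above the bench, at x = -68 mm, y = 0 in the mitre box's axes; they take up 16 mm in x and 34 mm in y. A like pair stands behind the fence at x = +74 mm. The batten goes down between the front posts and the fence (105 mm apart).
- batten_center (a point): Centre of the oak batten, a loose straight strip 420 x 40 x 18 mm (x along its length, y across its width, z up when flat), lying flat on the bench in front of the mitre box, 0.15 to 0.3 kg.
- block_center (a point): Arched oak offcut, loose, 0.1 kg: block on two feet over an arch (34 mm wide, 18 high, along y), 50 mm wide in y between parallel sides. Point 20 mm above its underside; x along its length, z up. Flat top from x = -40 to +40 mm falls 1 in 8 towards +x: 46 mm above the underside at x = -40, 41 at 0, 36 at +40. Thick end (-x) sawn askew, its foot reaching x = -52 mm.
- wedge_center (a point): Tapered oak offcut, loose, 0.05 kg, 45 mm wide in y between parallel sides. Point 9.5 mm above the middle of its flat underside; x along its length. Thin end x = -40, thick end sawn askew at +35 to +46 mm. Flat top rises 1 in 8 towards +x: 14 mm thick at x = -40, 19.1 at 0, 23 at +30. On the arched offcut, x axes the same way and middles together, its top is level and 60 mm high.
- wedge_top (a point): Point in the middle of the tapered offcut's top face, 19.1 mm above the middle of its underside; its z axis is at right angles to the top face, so it points straight up when the top is level.
- triangle: Bystander: a small flat corner offcut of oak, 66 x 44 x 18 mm, one end cut at 45 degrees; not needed. Origin under its middle.
- tape: Bystander: stubby orange tape measure, 70 x 40 x 58 mm, standing. Origin under its middle.
- dish: Bystander: white ceramic dish, 104 mm across, 30 mm high. Origin under its middle.
- hexholder: Bystander: green enamel hex key holder, block 30 x 95 x 34 mm with six keys standing up to 140 mm. Origin under its middle.
- eyebolt: Bystander: nickel eyebolt lying flat, ring 36 mm across at its origin, shank to x = 72 mm.
- square: Bystander: try square lying flat, dark wood stock 110 mm long, steel blade 150 mm. Origin under the middle of the stock.
There are look-alikes about, which are no part of the job. What is shaped like the part that bears wedge_center but black or yellow is not meant.

How it is judged:
By the outcome, as a careful person would: the job done as asked, in the order asked, and still so for the second after the job is handed in, with the robot touching nothing.
It also fails if it takes over 70 s, if anything falls off the work surface, if the arm or the gripper's body presses on something with over 40 N, if the wrist force passes 120 N, or if a joint passes its speed limit or range.

### The arm

A 6-joint arm with a two-finger parallel gripper is mounted at the origin on the work surface. World frame = base frame: x ahead of the robot, y to its left, z up, the work surface at z = 0. Lengths are in mm, angles in degrees, forces in N, time in s.
With the tool pointing down it reaches from about 300 to 850 mm from the base axis. Payload 4.2 kg.
Tool frame: the origin (TCP) lies on the centre line of the jaws, within the pads' length; the fingertips stand 14 mm ahead of it and the grasp point (between the pads) lies 5 mm behind it; z points along the fingers, y is the direction in which the jaws open and shut (so a half turn about z gives the same grasp; the last joint's range is limited). The gripper opens to 91 mm and grips with 3 to 60 N. Pads are 32 mm wide; open, the fingers measure 118 mm over their backs; the gripper's body (76 mm by 178 mm) begins 60 mm behind the grasp point.
Start: joints at [-74.485, 18.312, 89.639, -0, 72.044, -1.146], TCP at [164.866, -550.873, 227.976] pointing down, gripper open.
Joint ranges: [-177.97, 177.97], [-48.28, 115.42], [12.27, 149.76], [-77.06, 257.06], [2.81, 150.46], [-146.56, 146.56]. Speed limits (degrees/s): [147.25, 147.25, 180, 180, 180, 180].

### API

Orientations are given as [roll, pitch, yaw] about the fixed x, y, z axes, in that order (R = Rz(yaw) Ry(pitch) Rx(roll)).
In Python, from workcell import env gives the robot as it stands.
- The arm moves only by the tool play_rows, never from a script. Its argument "increments" is a list of rows, each a list of 5 numbers: the shift along the world's x, y, z in mm, then the turn about the world's z in degrees, then the closure, from 0 (fully open) to 1 (shut). In form: [[x, y, z, yaw, fingers], ...]. A call has 1 to 20 rows; each row shifts and turns the commanded pose from where the row before left it; what a row does not reach is not made up. A row lasts 1/8 s, in which the tool goes at most 62.5 mm and 10.7 degrees, less where a joint would pass 70% of its speed; a pose out of reach is approached as far as the arm can. A call is refused whole if a number of a shift passes 62.5 or a number of a turn 10.7, either way. A call with a gripper value outside its range is refused whole. The fingers move at their own pace and stop on an object; "newtons" is the grip in N (left out, the last holds). Time passes only in rows, so rows that do not move let the fingers close. It gives the time, the measured TCP pose, the force and the opening at its end, in the units of the state.
- env.state(): the state, without advancing time (a new reading comes with each control period).
- env.grab_frame(name): name is "scene" or "top" or "wrist"; returns the picture (384x512x3 uint8, red, green, blue); there is no depth.
- env.calibration(name): a dict with "fx", "fy", "cx", "cy" (pixels), "dist_coeffs" ([k1, k2, p1, p2, k3] as OpenCV has them; the pictures are not rectified), "R" (3x3) and "t" (3): a world point X has camera coordinates R X + t; the wrist camera has in their place "hand_eye" (4x4, takes a point from camera to tool coordinates, whose origin is the TCP and whose axes are the flange's). Camera axes: x right, y down, z forward; pixel columns grow to the right and rows downward; lengths in mm; the calibration is good to about 2 mm. A picture is of the moment at which its call begins: read the wrist's pose just before it. calibration takes no time and is no camera call.
- env.job_done(): hands the job in, once; it reports no verdict.
The state is a dict: "time_s": time; "qpos": joint angles; "qvel": joint speeds; "effort": joint torques, N m; "ee_pos": TCP position; "ee_rot": TCP orientation; "force": force on the tool from outside, world axes, zero at the start; "torque": the same for the moment, N m; "gripper_width": finger opening in mm.
Only numpy, scipy, OpenCV 4.12 (cv2) and the standard library are available. Lean on these libraries where they do the work, as an engineer would, in place of code of your own. Each camera call takes 0.05 s, during which the arm holds its last target.

## Working session

There is one attempt and no reset: what is moved stays moved. The work goes in short steps, Python scripts to look and compute and a tool call to move; the robot and the scene stay as the last step left them, time stands still between calls to the robot, and variables do not carry over. Pictures are saved under pics/ and viewed, and the job is handed in when it is done.

Besides the shell and the picture viewer there is one more tool, called after "Emit:" as name([rows], argument=value, ...), one row to a line, values as JSON. play_rows: Moves the arm, as the interface text tells. Its arguments: {"type":"object","properties":{"increments":{"type":"array"},"newtons":{"type":"number"}},"required":["increments"]}

```bash
mkdir -p pics; ls; python3 - <<'E'
from workcell import env
import cv2
print(env.state())
for n in ["scene","top","wrist"]:
    im=env.grab_frame(n); cv2.imwrite(f"pics/{n}0.png",im[:,:,::-1])
    print(n,env.calibration(n))
E
```

```text
pics
{'time_s': 0.0, 'qpos': array([-7.44837784e+01,  1.83503678e+01,  8.97054642e+01, -1.76466053e-03,
        7.20443797e+01, -1.14776215e+00]), 'qvel': array([-0.01836596,  0.01363327,  0.01923365, -0.02681163,  0.03229748,
        0.04168168]), 'effort': array([-2.89310283e-04, -4.12458229e+01, -2.31973153e+01,  7.24527729e-02,
        4.59156744e-02, -1.63073978e-04]), 'ee_pos': array([ 164.73189321, -550.39799838,  227.13941234]), 'ee_rot': array([-1.79899775e+02, -3.29904590e-04,  1.66645290e+01]), 'force': array([ 0.31189989, -0.46803099,  0.92178315]), 'torque': array([-0.01661269,  0.02319723, -0.02769973]), 'gripper_width': 91.20977825829358}
scene {'fx': 431.8692744112469, 'fy': 431.8692744112469, 'cx': 252.49880922857278, 'cy': 192.07248786794247, 'dist_coeffs': array([-0.12782852,  0.        ,  0.        ,  0.        ,  0.        ]), 'R': array([[ 0.73654391,  0.67630441,  0.01074291],
       [ 0.56626335, -0.60785917, -0.55664445],
       [-0.36993093,  0.4160764 , -0.83068137]]), 't': array([-418.35541542, -261.13940658, 1395.35582074])}
top {'fx': 389.9134787656142, 
[... 217 characters left out ...]
    [-0.98700778,  0.02256151, -0.15908055],
       [ 0.15930199,  0.00837194, -0.9871944 ]]), 't': array([   5.25067629,  584.71249866, 1274.02954872])}
wrist {'fx': 304.4640103588054, 'fy': 304.4640103588054, 'cx': 256.75102060334433, 'cy': 191.92979696705018, 'dist_coeffs': array([-0.0401791,  0.       ,  0.       ,  0.       ,  0.       ]), 'hand_eye': array([[ 2.21769843e-04, -9.66578644e-01, -2.56370192e-01,
         7.20817210e+01],
       [ 9.99999933e-01,  1.39991479e-04,  3.37235204e-04,
        -5.72269267e-01],
       [-2.90074704e-04, -2.56370250e-01,  9.66578611e-01,
        -1.56936983e+02],
       [ 0.00000000e+00,  0.00000000e+00,  0.00000000e+00,
         1.00000000e+00]])}
```

View pics/top0.png

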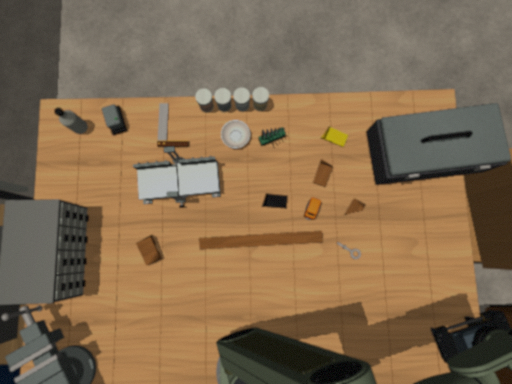

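View pics/scene0.png

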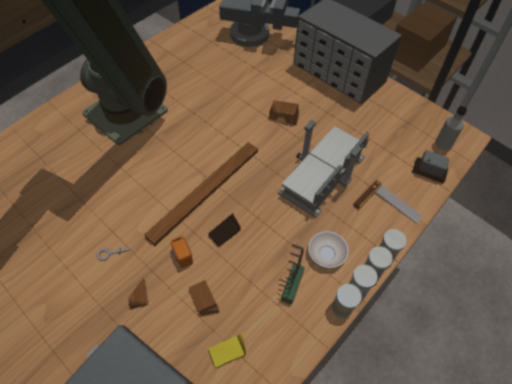

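View pics/wrist0.png

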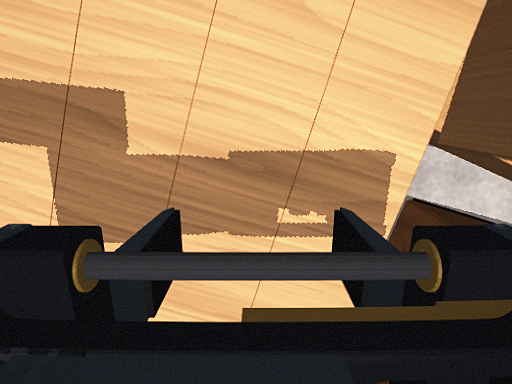

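```bash
cat > h.py <<'E'
from workcell import env
import cv2, numpy as np
from scipy.spatial.transform import Rotation as Ro
def cal(n,st=None):
    c=env.calibration(n)
    K=np.array([[c['fx'],0,c['cx']],[0,c['fy'],c['cy']],[0,0,1.]]); d=np.array(c['dist_coeffs'],float)
    if n=='wrist':
        T=np.eye(4); T[:3,:3]=Ro.from_euler('xyz',st['ee_rot'],degrees=True).as_matrix(); T[:3,3]=st['ee_pos']
        M=np.linalg.inv(T@c['hand_eye']); return K,d,M[:3,:3],M[:3,3]
    return K,d,np.array(c['R']),np.array(c['t'])
def back(C,px,z):
    K,d,R,t=C
    p=cv2.undistortPoints(np.array(px,float).reshape(-1,1,2),K,d)[:,0]
    r=np.c_[p,np.ones(len(p))]@R; o=-R.T@t
    z=np.broadcast_to(np.array(z,float),(len(p),))
    return o+r*((z-o[2])/r[:,2])[:,None]
def proj(C,X):
    K,d,R,t=C
    return cv2.projectPoints(np.array(X,float).reshape(-1,3),cv2.Rodrigues(R)[0],t,K,d)[0][:,0]
def crop(im,x0,y0,x1,y1,f,name,grid=0):
    c=cv2.resize(im[y0:y1,x0:x1,::-1],None,fx=f,fy=f,interpolation=cv2.INTER_CUBIC)
    if grid:
        for x in range((x0//grid+1)*grid,x1,grid):
            cv2.putText(c,str(x),((x-x0)*f,8),0,.35,(0,0,255)); c[::4,(x-x0)*f]=(0,0,255)
        for y in range((y0//grid+1)*grid,y1,grid):
            cv2.putText(c,str(y),(0,(y-y0)*f),0,.35,(0,0,255)); c[(y-y0)*f,::4]=(0,0,255)
    cv2.imwrite(name,c)
E
python3 - <<'E'
from h import *
im=cv2.imread('pics/top0.png')[:,:,::-1]
crop(im,125,120,235,220,7,'pics/c1.png',10)
crop(im,230,110,370,220,5,'pics/c2.png',10)
crop(im,130,225,335,270,3,'pics/c3.png',10)
im=cv2.imread('pics/scene0.png')[:,:,::-1]
crop(im,260,90,400,220,5,'pics/c4.png',10)
crop(im,110,200,270,320,5,'pics/c5.png',10)
E
```

```text
(no output)
```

View pics/c1.png

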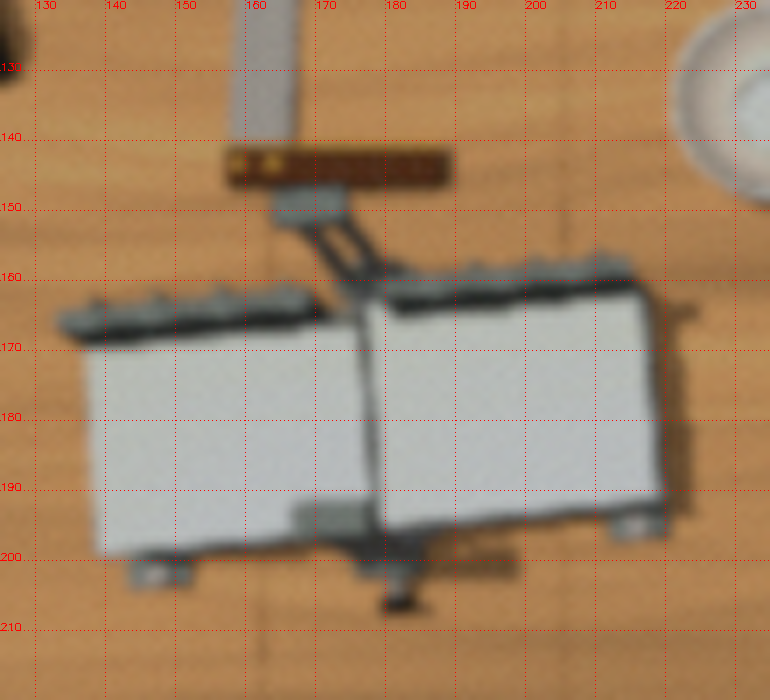

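View pics/c2.png

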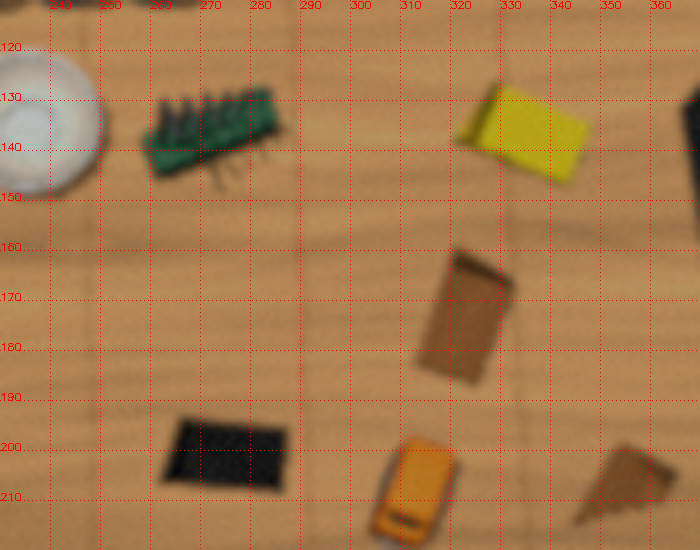

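View pics/c3.png

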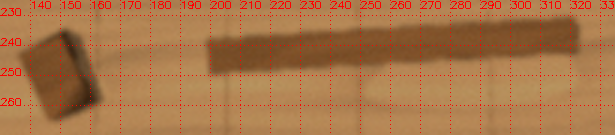

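View pics/c4.png

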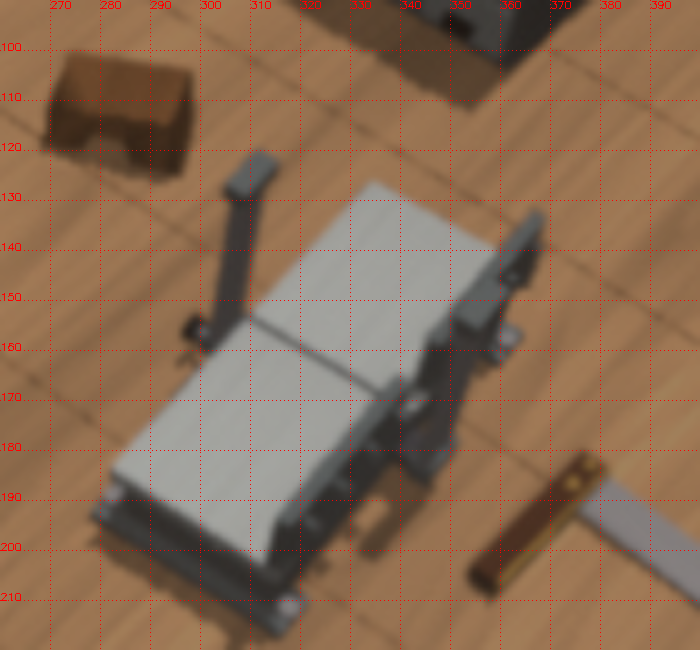

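View pics/c5.png

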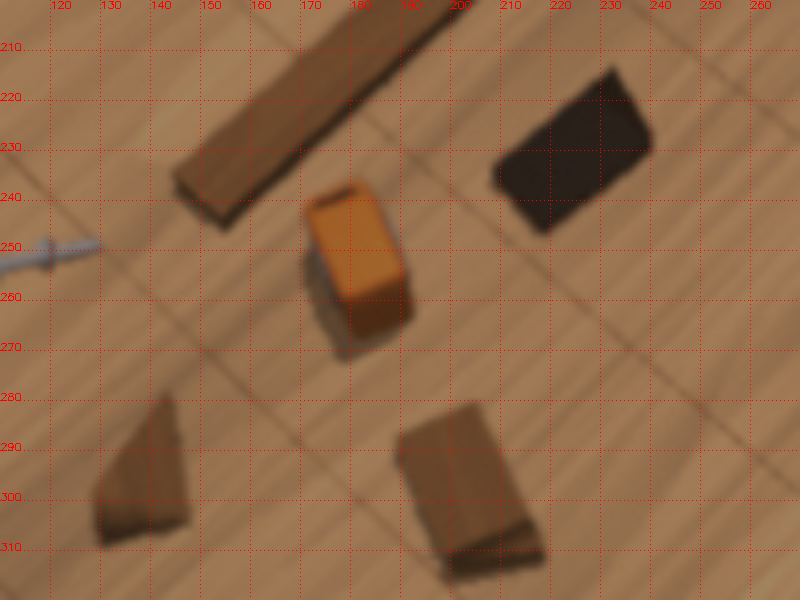

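```bash
cat >> h.py <<'E'
from scipy.optimize import least_squares
def pose(p,M):
    M=np.array(M,float); c,s=np.cos(np.radians(p[2])),np.sin(np.radians(p[2]))
    return np.c_[p[0]+c*M[:,0]-s*M[:,1],p[1]+s*M[:,0]+c*M[:,1],M[:,2]]
def fit(p0,obs):
    "obs: list of (C, model pts, pixels)"
    f=lambda p: np.concatenate([(proj(C,pose(p,M))-np.array(q,float)).ravel() for C,M,q in obs])
    r=least_squares(f,p0,x_scale=[10,10,5]); return r.x,f(r.x).reshape(-1,2)
E
python3 - <<'E'
from h import *
T=cal('top');S=cal('scene')
np.set_printoptions(precision=1,suppress=True)
print(back(T,[(179,180)],60),back(T,[(152,244)],41),back(T,[(323,174)],19),back(T,[(261,240)],18))
o=[(T,[(-55,135,60),(-55,-135,60),(-55,0,60),(45,135,60),(45,-135,60)],[(139,199),(219.3,191.7),(178.8,195.5),(137,169.5),(216,161.8)]),
 (S,[(-55,135,60),(-55,-135,60),(-55,0,60),(45,135,60)],[(334.5,126),(281.5,184),(309.5,153.5),(360,140)])]
p0=[*back(T,[(179,180)],60)[0,:2],5]
for sel in (o,o[:1],o[1:]): 
    p,r=fit(p0,sel);print(p);print(r)
# batten
oo=[(T,[(-210,20,18),(-210,-20,18),(210,20,18),(210,-20,18)],[(198.8,238.5),(199.7,249.3),(322,231),(322.5,241.5)])]
print(fit([*back(T,[(261,240)],18)[0,:2],185],oo))
im=cv2.imread('pics/top0.png')[:,:,::-1]
crop(im,130,225,180,275,12,'pics/c6.png',5)
crop(im,305,155,345,195,14,'pics/c7.png',5)
E
```

```text
[[624.4 229.9  60. ]] [[413.2 321.5  41. ]] [[ 641.9 -262.9   19. ]] [[419.  -42.1  18. ]]
[627.5 235.3   4.9]
[[-0.7  0.5]
 [-0.5 -0.8]
 [-0.1 -0.3]
 [-0.5  0.9]
 [ 0.   0.2]
 [-1.4  0. ]
 [-0.4 -0.1]
 [-1.  -0.1]
 [ 1.9  1.9]]
[627.7 234.    4.3]
[[-0.4  0. ]
 [-0.3 -0.5]
 [ 0.1 -0.4]
 [ 0.   0.4]
 [ 0.6  0.5]]
[627.2 237.5   5.6]
[[-1.7 -0.5]
 [ 0.4 -0.2]
 [-0.7 -0.4]
 [ 1.9  1. ]]
(array([419. , -41.1, 272.3]), array([[-0.2, -0.5],
       [-0.6,  0.6],
       [ 0.1, -0.7],
       [ 0.7,  0.6]]))
```

View pics/c6.png

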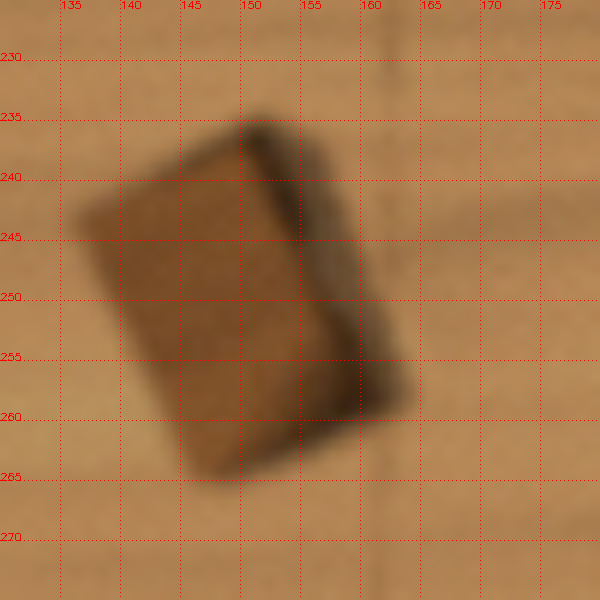

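View pics/c7.png

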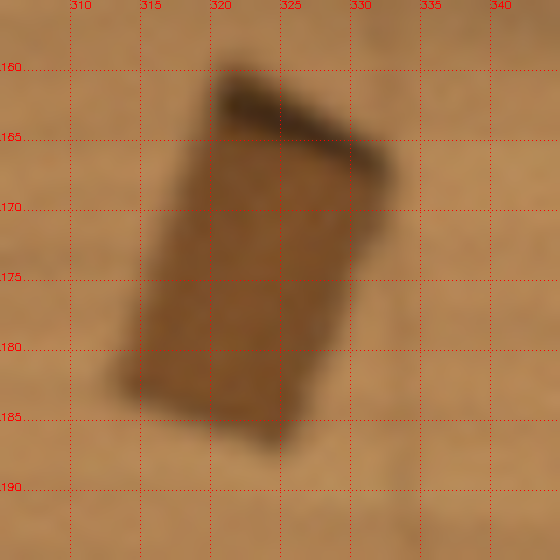

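```bash

python3 - <<'E'
from h import *
T=cal('top');S=cal('scene')
np.set_printoptions(precision=1,suppress=True)
print('hex',back(T,[(258,140),(261,145.5),(286,136),(283,128),(279,128)],[34,10,10,34,34]))
print('dish',back(T,[(251,140),(235,150)],[30,30]))
print('black',back(T,[(262,206),(266,194),(287,196),(286,208)],19))
print('tape',back(T,[(313,197),(322,202),(303,207),(315,219)],58))
print('wedge', back(T,[(314,183),(325,187),(331,167),(321,164)],[14,14,23,23]))
print('tgt',pose([627.5,235.,4.7],[(25,y,60) for y in (35,-135,-290,-330,-370,-385)]))
print(proj(T,pose([627.5,235.,4.7],[(25,y,60) for y in (35,-135,-290,-330,-370,-385)])))
E
```

```text
hex [[ 765.1  -40.2   34. ]
 [ 751.8  -50.7   10. ]
 [ 784.5 -140.4   10. ]
 [ 806.4 -128.8   34. ]
 [ 806.7 -114.8   34. ]]
dish [[766.9 -15.7  30. ]
 [732.2  40.9  30. ]]
black [[ 534.8  -48.5   19. ]
 [ 576.2  -63.4   19. ]
 [ 567.5 -135.5   19. ]
 [ 526.  -130.6   19. ]]
tape [[ 556.6 -218.6   58. ]
 [ 539.1 -247.7   58. ]
 [ 523.7 -183.9   58. ]
 [ 482.9 -221.7   58. ]]
wedge [[ 611.8 -231.1   14. ]
 [ 596.8 -268.4   14. ]
 [ 665.1 -291.1   23. ]
 [ 676.6 -257.1   23. ]]
tgt [[ 649.5  271.9   60. ]
 [ 663.5  102.5   60. ]
 [ 676.2  -52.    60. ]
 [ 679.5  -91.8   60. ]
 [ 682.7 -131.7   60. ]
 [ 684.  -146.7   60. ]]
[[166.6 173. ]
 [216.7 167.8]
 [262.2 163.1]
 [273.9 161.9]
 [285.7 160.7]
 [290.1 160.2]]
```

Emit:
play_rows([
  [0,0,15,0,0],
  [15,60,0,3,0],
  [15,60,0,3,0],
  [15,60,0,0,0],
  [15,60,0,0,0],
  [15,60,0,0,0],
  [15,60,0,0,0],
  [20,60,0,0,0],
  [20,60,0,0,0],
  [20,60,0,0,0],
  [15,60,0,0,0],
  [15,60,0,0,0],
  [10,60,0,0,0],
  [5,60,0,0,0],
  [0,0,0,0,0],
])

```text
time_s: 2.02
ee_pos: [359.5, 230.7, 243.7]
ee_rot: [-180.0, -0.1, 23.0]
force: [-0.4, -0.9, -0.8]
gripper_width: 91.1
```

```bash
cat > w.py <<'E'
import sys,json
from h import *
n=sys.argv[1]
st=env.state(); im=env.grab_frame('wrist')
cv2.imwrite(f'pics/{n}.png',im[:,:,::-1])
json.dump({k:list(map(float,st[k])) for k in('ee_pos','ee_rot')},open(f'pics/{n}.json','w'))
print(st['time_s'],st['ee_pos'],st['ee_rot'],st['force'],st['gripper_width'])
E
python3 w.py w1
```

```text
2.025 [359.53352554 230.65890375 243.70377016] [-1.79950678e+02 -9.11375840e-02  2.30069619e+01] [-0.41402814 -0.93517059 -0.76176801] 91.1090628801509
```

View pics/w1.png

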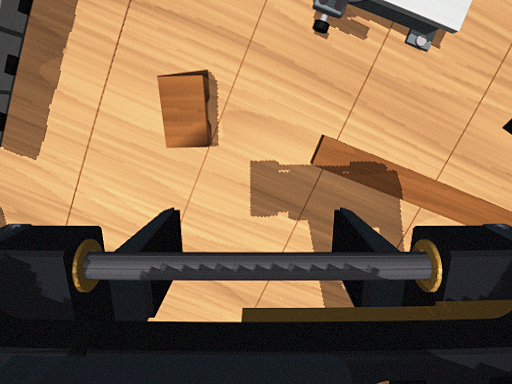

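```bash
python3 - <<'E'
from h import *
im=cv2.imread('pics/w1.png')[:,:,::-1]
crop(im,145,55,235,160,7,'pics/c8.png',10)
E
```

```text
(no output)
```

View pics/c8.png

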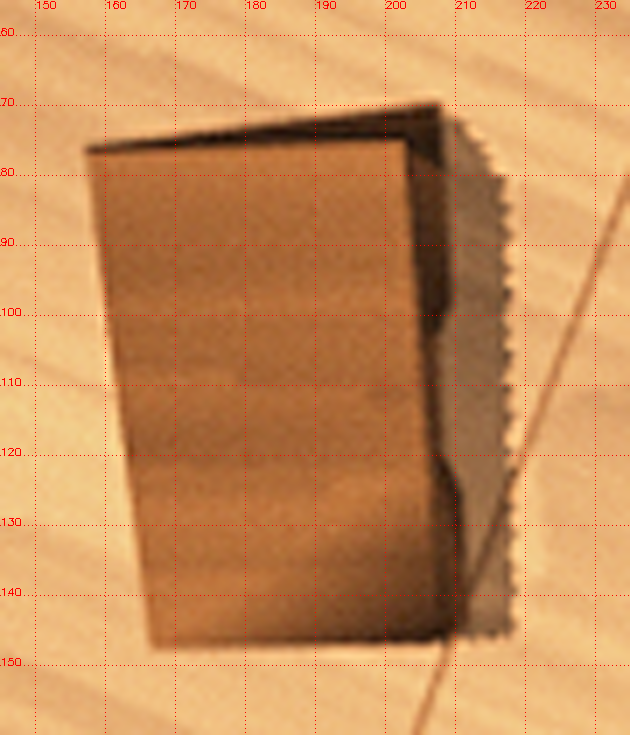

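```bash
cat >>h.py <<'E'
import json
def W(n): 
    d=json.load(open(f'pics/{n}.json')); return cal('wrist',d)
E
python3 - <<'E'
from h import *
np.set_printoptions(precision=1,suppress=True)
C=W('w1')
px=[(158,76),(201.5,75),(207.5,146),(166,147.3)] # far-left, far-right, near-right, near-left
print(back(C,px,41))
A=[(-40,-25,46),(-40,25,46),(40,25,36),(40,-25,36)]
B=[(40,25,36),(40,-25,36),(-40,-25,46),(-40,25,46)]
for n,M,y in(('A',A,203),('B',B,23)): print(n,fit([413,321,y],[(C,M,px)]))
T=cal('top');S=cal('scene')
for n,M,y in(('A',A,203),('B',B,23)):
    p,_=fit([413,321,y],[(C,M,px)]); s=1 if n=='B' else -1
    print(proj(S,pose(p,M)),proj(S,pose(p,[(x,y,0)for x,y,z in M])), proj(C,pose(p,[(x,y,0)for x,y,z in M])))
E
```

```text
[[418.6 376.7  41. ]
 [438.4 331.9  41. ]
 [367.  297.5  41. ]
 [346.4 342.3  41. ]]
A (array([392.1, 336.9, 204. ]), array([[-0.8, -0.1],
       [ 0.7, -0.3],
       [ 0.1,  0.5],
       [ 0. , -0. ]]))
B (array([393.1, 337.4,  26.4]), array([[ 0.5,  0.9],
       [ 0.6, -1.2],
       [-0. , -0.5],
       [-1.1,  0.8]]))
[[298.1 104.2]
 [294.  115. ]
 [269.2 111.1]
 [273.8 100.6]] [[296.8 114.4]
 [292.7 125.1]
 [268.8 119. ]
 [273.3 108.5]] [[168.8  80.1]
 [208.6  79.1]
 [211.9 143.4]
 [173.9 144.2]]
[[298.  106.1]
 [294.5 117. ]
 [269.9 109.3]
 [273.9  98.6]] [[297.  114. ]
 [293.5 124.9]
 [269.3 119.5]
 [273.2 108.8]] [[167.4  80.1]
 [207.1  77.3]
 [213.  141.7]
 [175.2 144.1]]
```

Emit:
play_rows([
  [16,50,-50,1,0],
  [16,56,-50,0,0],
  [0,0,-30,0,0],
  [0,0,0,0,0],
  [0,0,0,0,0],
])

```text
time_s: 2.7
ee_pos: [386.9, 315.0, 130.8]
ee_rot: [-180.0, -0.1, 23.6]
force: [-0.4, -0.6, 0.1]
gripper_width: 91.3
```

```bash
python3 w.py w2
```

```text
2.7 [386.90453577 315.03699805 130.77147746] [-1.79982612e+02 -1.28839832e-01  2.35643596e+01] [-0.43215855 -0.55660555  0.12873291] 91.32857516028044
```

View pics/w2.png

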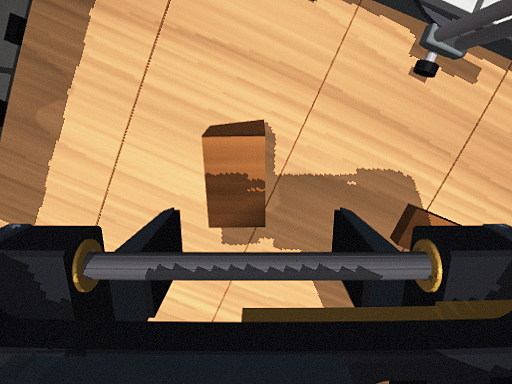

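```bash
python3 - <<'E'
from h import *
im=cv2.imread('pics/w2.png')[:,:,::-1]
crop(im,190,110,290,240,5,'pics/c9.png',10)
E
```

```text
(no output)
```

View pics/c9.png

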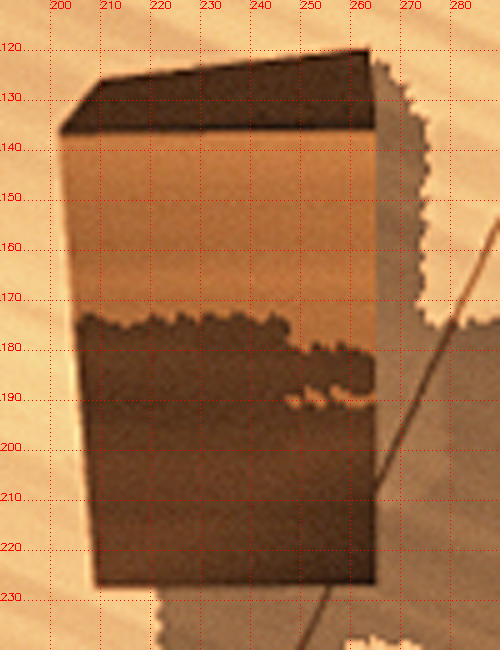

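```bash
python3 - <<'E'
from h import *
np.set_printoptions(precision=1,suppress=True)
C=W('w2')
px=[(202.3,136.5),(265,135.8),(265,227),(209,227)]
A=[(-40,-25,46),(-40,25,46),(40,25,36),(40,-25,36)]
print(fit([413,321,203],[(C,A,px)]), back(C,px,[46,46,36,36]))
print(back(C,[(210,126),(263.5,120)],0))
E
```

```text
(array([392. , 337.2, 204. ]), array([[-0.4, -0.1],
       [ 0.5,  0. ],
       [ 0.3, -0.1],
       [-0.3,  0.2]])) [[418.4 376.   46. ]
 [438.5 331.1  46. ]
 [365.4 298.3  36. ]
 [345.6 343.6  36. ]]
[[423.8 379.    0. ]
 [448.5 335.7   0. ]]
```

Emit:
play_rows([
  [5,22,-20,0.4,0],
  [0,0,-45,0,0],
  [0,0,-35,0,0],
  [0,0,-10,0,0],
  [0,0,0,0,0],
])

```text
time_s: 3.38
ee_pos: [391.7, 337.9, 20.2]
ee_rot: [-180.0, -0.1, 24.0]
force: [-0.1, 0.2, 0.4]
gripper_width: 91.3
```

Emit:
play_rows([
  [0,0,0,0,0.6],
  [0,0,0,0,0.6],
  [0,0,0,0,0.6],
  [0,0,0,0,0.6],
  [0,0,0,0,0.6],
], newtons=20)

```text
time_s: 4.0
ee_pos: [391.0, 337.7, 19.3]
ee_rot: [180.0, -0.0, 24.1]
force: [-0.2, 0.1, 3.1]
gripper_width: 49.9
```

Emit:
play_rows([
  [0,0,40,0,0.6],
  [0,0,55,0,0.6],
  [0,0,55,0,0.6],
  [10,-10,50,2,0.6],
  [30,-38,10,10,0.6],
  [30,-38,0,10,0.6],
  [30,-38,0,10,0.6],
  [30,-38,0,10,0.6],
  [30,-38,0,10,0.6],
  [30,-38,0,10,0.6],
  [30,-38,0,10,0.6],
  [9,-2,0,0,0.6],
  [0,0,0,0,0.6],
  [0,0,0,0,0.6],
])

```text
time_s: 5.75
ee_pos: [619.1, 60.8, 228.9]
ee_rot: [-179.9, -0.0, 96.1]
force: [0.6, -0.3, -2.0]
gripper_width: 49.9
```

```bash
python3 w.py w3
```

```text
5.75 [619.06159166  60.78065934 228.92894646] [-1.79936650e+02 -2.45662489e-02  9.60991881e+01] [ 0.63215273 -0.30516404 -2.0094197 ] 49.87411731499608
```

View pics/w3.png

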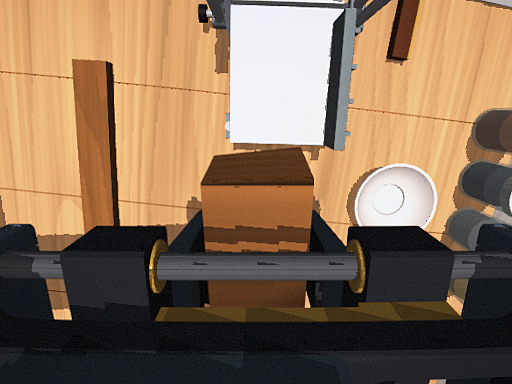

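```bash
python3 - <<'E'
from h import *
im=cv2.imread('pics/w3.png')[:,:,::-1]
crop(im,190,0,370,160,4,'pics/c10.png',10)
E
```

```text
(no output)
```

View pics/c10.png

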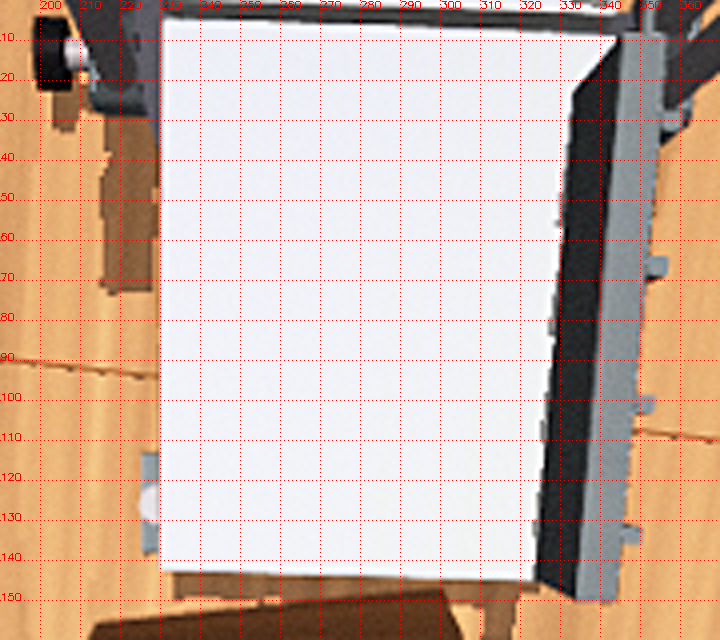

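```bash
python3 - <<'E'
from h import *
np.set_printoptions(precision=1,suppress=True)
C=W('w3')
px=[(230.3,142.5),(230.7,5),(323.7,145),(332.5,22.5)]
M=[(-55,-135,60),(-55,-2,60),(45,-135,60),(45,-15,60)]
print(fit([627,235,4.7],[(C,M,px)]))
b=back(C,px,60);print(b, np.degrees(np.arctan2(-(b[1]-b[0])[0],(b[1]-b[0])[1])),np.degrees(np.arctan2(-(b[3]-b[2])[0],(b[3]-b[2])[1])))
f=back(C,[(334.5,149.5),(343.5,149.5)],105);print(f)
T=cal('top')
im=cv2.imread('pics/top0.png')[:,:,::-1]
S=cv2.imread('pics/scene0.png')[:,:,::-1]
crop(S,265,230,325,310,9,'pics/c11.png',10)
E
```

```text
(array([629.8, 236.8,   4.8]), array([[-0.3,  0.4],
       [-0.2, -0.2],
       [ 0.1,  0.2],
       [ 0.3, -0.2]]))
[[586.5  98.1  60. ]
 [575.3 230.1  60. ]
 [685.7 106.2  60. ]
 [675.6 225.4  60. ]] 4.8294682524116626 4.834462302371855
[[686.1 106.9 105. ]
 [694.4 107.8 105. ]]
```

View pics/c11.png

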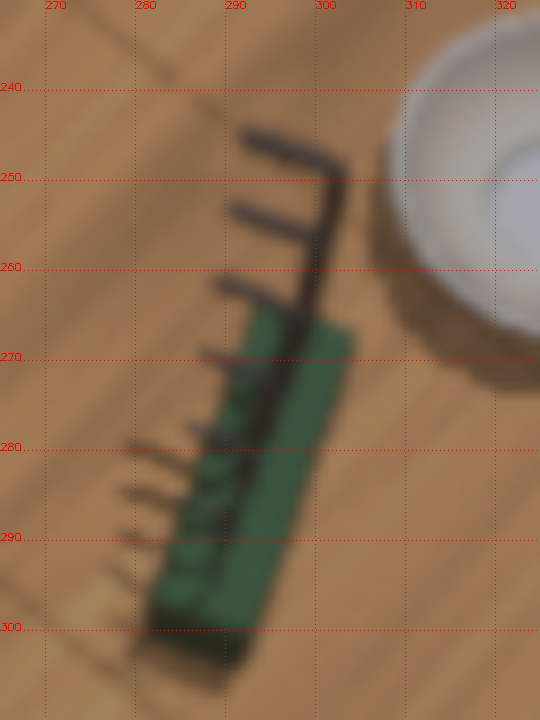

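```bash
python3 - <<'E'
from h import *
np.set_printoptions(precision=1,suppress=True)
im=cv2.imread('pics/top0.png')[:,:,::-1]
crop(im,250,115,295,155,14,'pics/c12.png',5)
S=cal('scene');T=cal('top')
for z in (140,120,100): 
  X=back(S,[(292,244.5),(302.5,249)],z);print(z,X,proj(T,X))
print(back(S,[(281.5,299),(304,268),(292.5,300),(295,264)],[34]*4))
E
```

```text
140 [[743.8 -60.9 140. ]
 [768.6 -53.5 140. ]] [[264.9 136.8]
 [262.4 129.4]]
120 [[738.6 -51.9 120. ]
 [764.  -44.4 120. ]] [[262.  140.2]
 [259.5 132.8]]
100 [[733.4 -42.9 100. ]
 [759.3 -35.2 100. ]] [[259.2 143.5]
 [256.7 136. ]]
[[ 790.8 -141.4   34. ]
 [ 779.7  -43.    34. ]
 [ 811.7 -125.6   34. ]
 [ 756.4  -49.8   34. ]]
```

View pics/c12.png

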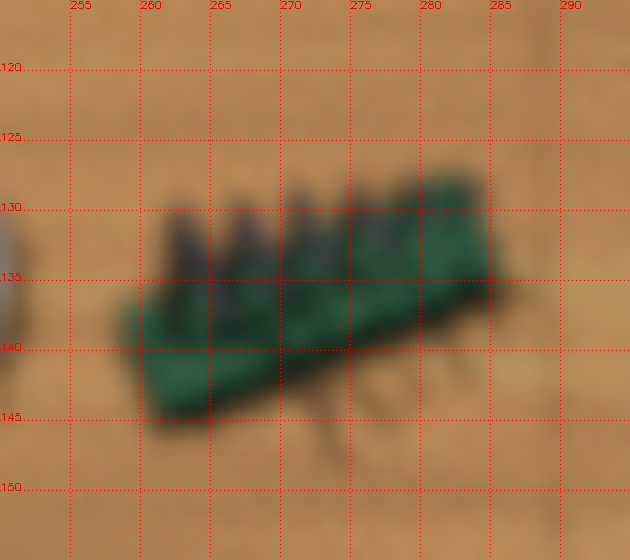

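```bash
python3 - <<'E'
from h import *
np.set_printoptions(precision=1,suppress=True)
S=cal('scene');T=cal('top')
tips=[(292,244.5),(291,253),(289,261),(287,268.5),(286,277)]
ups=[(302.5,248),(300,256.5),(297.5,265),(295,272)]
for z in (140,125,110,95,80,65):
  print(z);print(np.c_[back(S,tips,z)[:,:2],proj(T,back(S,tips,z))])
print(pose([629.8,236.8,4.8],[(25,y,60) for y in (-320,-330,-340,-350,-385)]))
E
```

```text
140
[[ 743.8  -60.9  264.9  136.8]
 [ 755.8  -78.9  270.4  133. ]
 [ 765.1  -97.   276.   130.1]
 [ 773.5 -113.8  281.1  127.5]
 [ 784.9 -130.7  286.2  123.9]]
125
[[ 739.9  -54.2  262.8  139.4]
 [ 752.1  -72.4  268.3  135.6]
 [ 761.6  -90.9  273.8  132.6]
 [ 770.1 -108.   279.   130. ]
 [ 781.7 -125.1  284.2  126.4]]
110
[[ 736.   -47.4  260.6  141.9]
 [ 748.4  -66.   266.2  138.1]
 [ 758.1  -84.7  271.8  135.1]
 [ 766.8 -102.1  277.   132.4]
 [ 778.5 -119.5  282.2  128.9]]
95
[[ 732.1  -40.7  258.6  144.3]
 [ 744.7  -59.5  264.1  140.5]
 [ 754.5  -78.6  269.8  137.5]
 [ 763.4  -96.3  275.   134.8]
 [ 775.3 -114.   280.2  131.3]]
80
[[ 728.2  -33.9  256.5  146.7]
 [ 741.   -53.1  262.1  142.9]
 [ 751.   -72.4  267.8  139.9]
 [ 760.   -90.4  273.1  137.2]
 [ 772.1 -108.4  278.3  133.6]]
65
[[ 724.3  -27.2  254.5  149.1]
 [ 737.3  -46.6  260.2  145.2]
 [ 747.5  -66.3  265.9  142.2]
 [ 756.6  -84.6  271.2  139.5]
 [ 768.9 -102.8  276.4  135.9]]
[[ 681.5  -80.    60. ]
 [ 682.3  -90.    60. ]
 [ 683.2  -99.9   60. ]
 [ 684.  -109.9   60. ]
 [ 686.9 -144.8   60. ]]
```

```bash
python3 - <<'E'
from h import *
np.set_printoptions(precision=1,suppress=True)
S=cal('scene');T=cal('top')
ups=[(302.8,248.5),(300.5,256.5),(298.5,265),(296,272),(293.5,280)]
tp=[(262.7,130),(267.3,130),(271.3,129),(275.8,129),(279,129)]
for C in(S,T): pass
P=lambda C: C[2:]
def und(C,p): return cv2.undistortPoints(np.array(p,float).reshape(-1,1,2),C[0],C[1])[:,0].T
X=cv2.triangulatePoints(np.c_[S[2],S[3]],np.c_[T[2],T[3]],und(S,ups),und(T,tp)); X=(X[:3]/X[3]).T
print(X); print(proj(S,X)-ups)
E
```

```text
[[ 767.5  -53.3  140.2]
 [ 772.5  -67.6  126.8]
 [ 779.7  -81.5  113.8]
 [ 783.6  -95.9  103.8]
 [ 788.7 -107.9   86.5]]
[[-0.6  0.1]
 [-1.2  0.2]
 [-1.2  0.2]
 [-1.8  0.3]
 [-1.7  0.3]]
```

Emit:
play_rows([
  [10,-55,0,-1.3,0.6],
  [10,-55,0,0,0.6],
  [11,-53,0,0,0.6],
  [0,-11,-40,0,0.6],
  [0,0,-55,0,0.6],
  [0,0,-55,0,0.6],
  [0,0,-40,0,0.6],
  [0,0,0,0,0.6],
  [0,0,0,0,0.6],
])

```text
time_s: 6.92
ee_pos: [652.3, -113.9, 41.2]
ee_rot: [179.8, 0.1, 94.8]
force: [0.9, -0.5, -0.6]
gripper_width: 49.8
```

Emit:
play_rows([
  [-2,0,-12,0,0.6],
  [0,0,-5,0,0.6],
  [0,0,-2,0,0.6],
  [0,0,-1,0,0.6],
  [0,0,0,0,0.6],
])

```text
time_s: 7.55
ee_pos: [649.2, -114.4, 19.4]
ee_rot: [180.0, 0.0, 94.8]
force: [-0.1, 0.3, -1.0]
gripper_width: 50.2
```

Emit:
play_rows([
  [0,0,-1,0,0.6],
  [0,0,0,0,0.3],
  [0,0,0,0,0.2],
  [0,0,0,0,0.2],
  [0,0,30,0,0.2],
  [0,0,40,0,0.2],
  [-30,0,50,0,0.2],
  [-50,0,0,0,0.5],
  [0,0,0,0,0.8],
  [0,0,0,0,1],
])

```text
time_s: 8.8
ee_pos: [569.5, -114.4, 138.4]
ee_rot: [179.9, 0.0, 94.8]
force: [-0.0, 0.3, -0.3]
gripper_width: 45.7
```

```bash
python3 w.py w4
```

```text
8.8 [ 569.54398874 -114.3826223   138.40446415] [1.79922002e+02 1.49695329e-02 9.47542155e+01] [-0.02428396  0.28140556 -0.32647307] 45.73363070162058
```

View pics/w4.png

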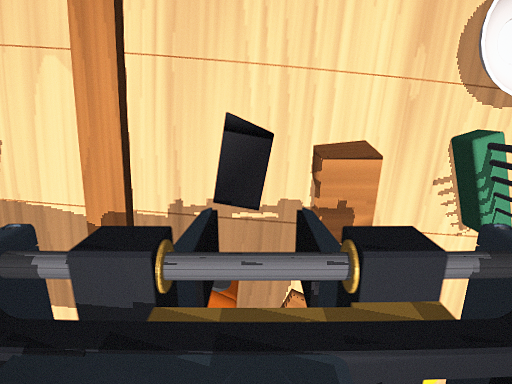

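Emit:
play_rows([
  [18,-1,0,0,1],
  [18,-1,-30,0,1],
  [0,0,-45,0,1],
  [0,0,-30,0,1],
  [0,0,-10,0,1],
  [0,0,0,0,1],
])

```text
time_s: 9.6
ee_pos: [605.6, -116.3, 22.8]
ee_rot: [-180.0, -0.0, 94.8]
force: [0.1, -0.1, -0.8]
gripper_width: 0.7
```

Emit:
play_rows([
  [5,0.4,0,0,1],
  [5,0.4,0,0,1],
  [5,0.4,0,0,1],
  [5,0.4,0,0,1],
  [5,0.4,0,0,1],
  [5,0.4,0,0,1],
  [5,0.4,0,0,1],
  [3,0.3,0,0,1],
  [0,0,0,0,1],
])

```text
time_s: 10.72
ee_pos: [643.5, -113.2, 23.1]
ee_rot: [180.0, 0.0, 94.8]
force: [-0.7, 0.6, -0.2]
gripper_width: 0.5
```

```bash
python3 w.py w5
```

```text
10.725 [ 643.48313992 -113.1539319    23.06776574] [1.79951897e+02 4.82491357e-03 9.47638966e+01] [-0.67405959  0.57761303 -0.17943195] 0.5011809033010505
```

View pics/w5.png

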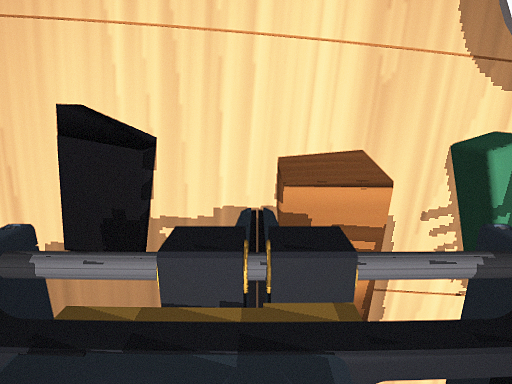

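Emit:
play_rows([
  [-8,0,0,0,1],
  [0,0,50,0,1],
  [0,0,55,0,1],
  [0,-40,40,0,0.5],
  [10,-45,30,0,0],
  [5,-35,30,0,0],
  [0,0,0,0,0],
  [0,0,0,0,0],
])

```text
time_s: 11.78
ee_pos: [649.0, -232.4, 227.1]
ee_rot: [-179.9, -0.1, 94.7]
force: [-0.2, 0.5, 0.5]
gripper_width: 47.7
```

```bash
python3 w.py w6
```

```text
11.775 [ 649.02962336 -232.44366906  227.13959377] [-1.79903302e+02 -8.99972026e-02  9.47493347e+01] [-0.16083022  0.51216026  0.45588291] 47.724854548770026
```

View pics/w6.png

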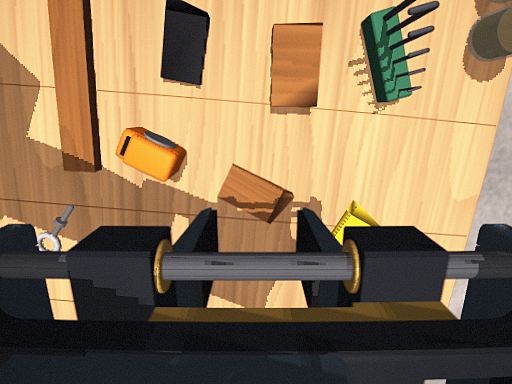

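```bash
python3 - <<'E'
from h import *
im=cv2.imread('pics/w6.png')[:,:,::-1]
crop(im,255,10,335,120,6,'pics/c13.png',10)
crop(im,210,150,305,235,7,'pics/c14.png',10)
E
```

```text
(no output)
```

View pics/c13.png

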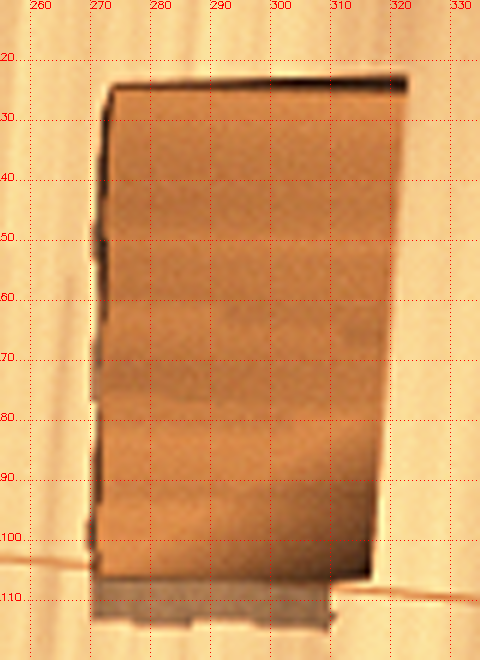

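View pics/c14.png

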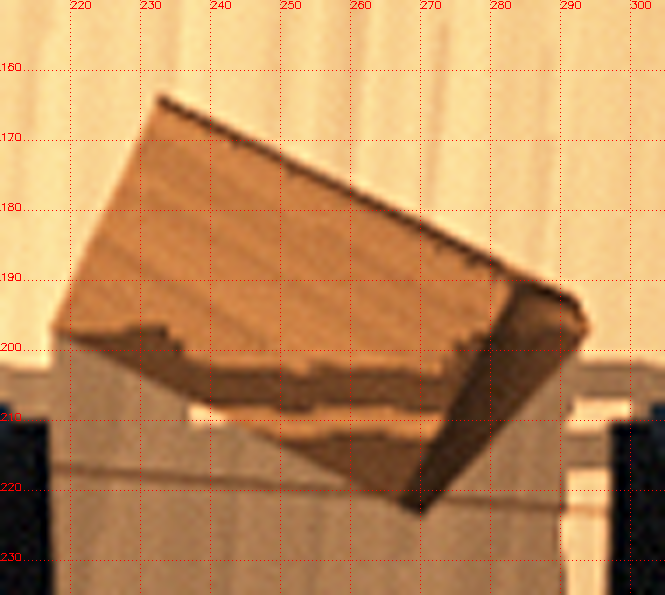

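```bash
python3 - <<'E'
from h import *
np.set_printoptions(precision=1,suppress=True)
C=W('w6')
px=[(273.2,25),(321.8,25.3),(316,106.3),(271.2,106.3)]
A=[(-40,-25,46),(-40,25,46),(40,25,36),(40,-25,36)]
p,r=fit([684,-110,-85],[(C,A,px)]);print('block',p);print(r)
print('want',pose([629.8,236.8,4.8],[(25,-350,0)]),-85.2)
q=np.array([(232.3,164),(217.5,197),(284,190),(268,222.5)])
def f(v):
    M=[(-40,22.5,14.1),(-40,-22.5,14.1),(v[3],22.5,19.1+v[3]/8),(v[4],-22.5,19.1+v[4]/8)]
    return (proj(C,pose(v[:3],M))-q).ravel()
r=least_squares(f,[642,-263,-20,33,33],x_scale=[10,10,5,10,10]);print('wedge',r.x,r.fun)
v=r.x
print(proj(C,pose(v[:3],[(35,22.5,0),(46,22.5,0),(35,-22.5,0),(46,-22.5,0)])))
E
```

```text
block [ 679.7 -111.1  -85.6]
[[-0.4 -0.2]
 [ 0.2  0.1]
 [ 0.3  0.2]
 [-0.1 -0.2]]
want [[ 684.  -109.9    0. ]] -85.2
wedge [ 647.1 -260.9  -20.9   30.2   31.2] [-0.1  0.7 -0.  -0.6 -0.2  0.4  0.3 -0.6]
[[285.6 187.6]
 [293.1 191.1]
 [270.3 217.1]
 [277.6 220.4]]
```

Emit:
play_rows([
  [3,-8,-15,10,0],
  [3,-8,-15,10,0],
  [3,-8,-15,10,0],
  [2,-8,-15,10,0],
  [0,-1.5,-15,10,0],
  [0,0,-15,10,0],
  [0,0,-15,4.4,0],
  [0,0,-30,0,0],
  [0,0,-30,0,0],
  [0,0,0,0,0],
  [0,0,0,0,0],
])

```text
time_s: 13.2
ee_pos: [661.4, -266.0, 63.8]
ee_rot: [180.0, 0.0, 159.2]
force: [-0.2, -0.0, 0.2]
gripper_width: 91.2
```

```bash
python3 w.py w7
```

```text
13.2 [ 661.35238009 -266.0499531    63.78133341] [1.79991156e+02 2.99008922e-02 1.59212258e+02] [-0.18595275 -0.02909776  0.17943602] 91.18623738351407
```

View pics/w7.png

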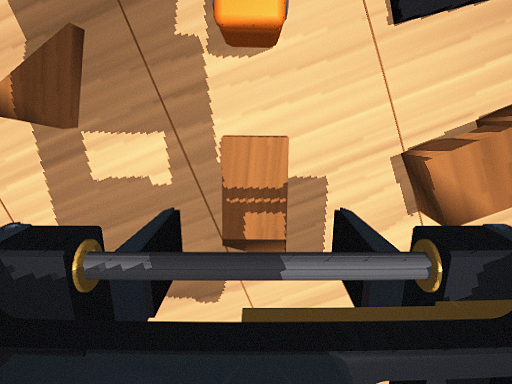

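```bash
python3 - <<'E'
from h import *
C=W('w7'); b=back(C,[(222,137),(288,137)],14.1); m=b.mean(0); y=np.radians(-20.8)
print(b, 'centre', m[:2]+40*np.array([np.cos(y),np.sin(y)]))
E
```

```text
[[ 601.06386795 -267.69016254   14.1       ]
 [ 616.7771     -226.27925866   14.1       ]] centre [ 646.31351103 -261.18898909]
```

Emit:
play_rows([
  [-1,0,-25,0,0],
  [0,0,-14,0,0],
  [0,0,-3,0,0],
  [0,0,0,0,0.6],
  [0,0,0,0,0.6],
  [0,0,0,0,0.6],
  [0,0,0,0,0.6],
  [0,0,0,0,0.6],
], newtons=8)

```text
time_s: 14.25
ee_pos: [660.0, -266.7, 21.3]
ee_rot: [180.0, 0.0, 159.2]
force: [0.1, 0.4, 1.0]
gripper_width: 45.2
```

Emit:
play_rows([
  [0,0,30,0,0.6],
  [0,0,45,0,0.6],
  [0,0,45,-5,0.6],
  [4,25,0,-10,0.6],
  [4,25,0,-10,0.6],
  [4,25,0,-10,0.6],
  [4,25,0,-10,0.6],
  [4,25,0,-10,0.6],
  [0.8,16.2,0,-9.8,0.6],
  [0,0,0,0,0.6],
  [0,0,0,0,0.6],
])

```text
time_s: 15.62
ee_pos: [680.7, -126.1, 141.1]
ee_rot: [-180.0, 0.0, 94.5]
force: [-0.1, 0.2, -0.9]
gripper_width: 44.9
```

```bash
python3 w.py w8
```

```text
15.625 [ 680.69085121 -126.1318909   141.10641199] [-1.79995287e+02  2.77073169e-02  9.44900094e+01] [-0.05941811  0.16111683 -0.9239424 ] 44.92390799492356
```

View pics/w8.png

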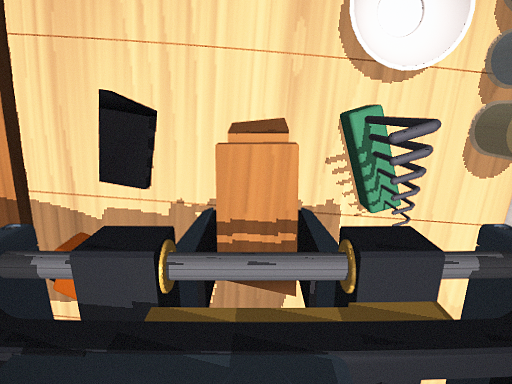

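```bash
python3 - <<'E'
from h import *
np.set_printoptions(precision=1,suppress=True)
C=W('w8')
print(proj(C,[(767.5,-53.3,140),(744,-61,140),(767.5,-53,34),(772,-67.6,127),(752,-73,127),(774,-112,88)]))
im=cv2.imread('pics/w8.png')[:,:,::-1]
crop(im,200,90,460,250,3,'pics/c15.png',20)
E
```

```text
[[435.9 126.2]
 [389.  137.2]
 [365.5 119.6]
 [425.2 151.3]
 [389.3 157.8]
 [386.3 205.4]]
```

View pics/c15.png

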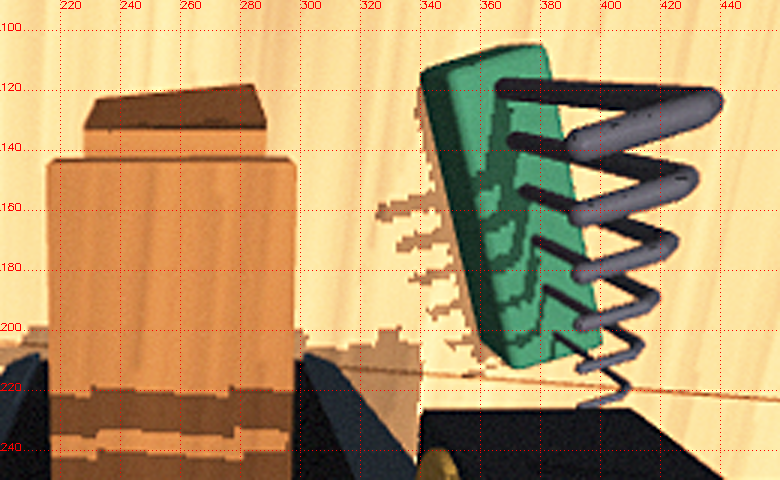

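Emit:
play_rows([
  [0,0.5,-40,0,0.6],
  [0,0,-25,0,0.6],
  [0,0,-6,0,0.6],
  [0,0,0,0,0.6],
  [0,0,0,0,0.6],
])

```text
time_s: 16.3
ee_pos: [681.7, -125.4, 71.7]
ee_rot: [179.8, 0.0, 94.4]
force: [0.3, 0.0, -0.8]
gripper_width: 45.0
```

Lower gently with a weak grip so the wedge can pivot onto the slope.

Emit:
play_rows([
  [-0.5,0,-2,0,0.6],
  [0,0,-1,0,0.6],
  [0,0,-1,0,0.6],
  [0,0,-1,0,0.6],
  [0,0,0,0,0.6],
], newtons=4)

```text
time_s: 16.92
ee_pos: [680.4, -125.0, 65.2]
ee_rot: [180.0, 0.0, 94.4]
force: [-0.2, -0.1, 0.1]
gripper_width: 44.9
```

Emit:
play_rows([
  [0,0,-1,0,0.6],
  [0,0,-1,0,0.6],
  [0,0,-1,0,0.6],
  [0,0,0,0,0.6],
], newtons=3)

```text
time_s: 17.42
ee_pos: [680.2, -124.9, 62.0]
ee_rot: [-180.0, -0.0, 94.4]
force: [-0.2, 0.7, -1.6]
gripper_width: 44.9
```

```bash
python3 w.py w9; python3 - <<'E'
from h import *
im=cv2.imread('pics/w9.png')[:,:,::-1]
crop(im,180,80,400,260,3,'pics/c16.png',20)
s=env.grab_frame('scene'); cv2.imwrite('pics/s2.png',s[:,:,::-1]); crop(s,200,190,310,280,6,'pics/c17.png')
E
```

```text
17.425 [ 680.16778603 -124.89348163   61.95282928] [-1.79985595e+02 -1.29684087e-02  9.43606417e+01] [-0.16171157  0.71733036 -1.61283478] 44.913108778775374
```

View pics/c16.png

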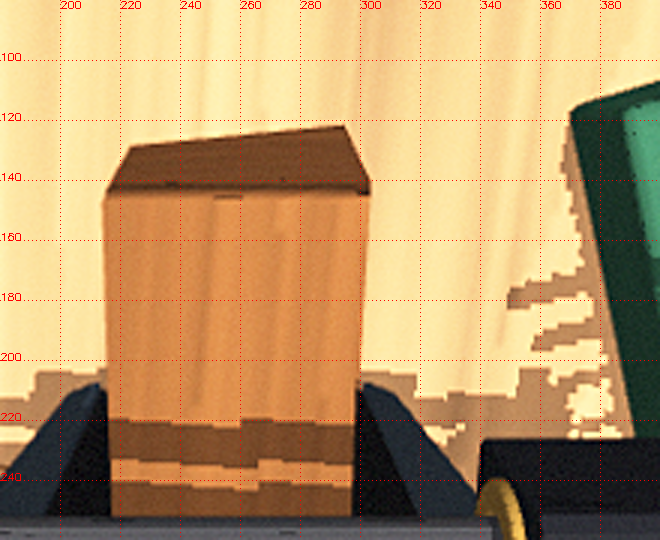

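View pics/c17.png

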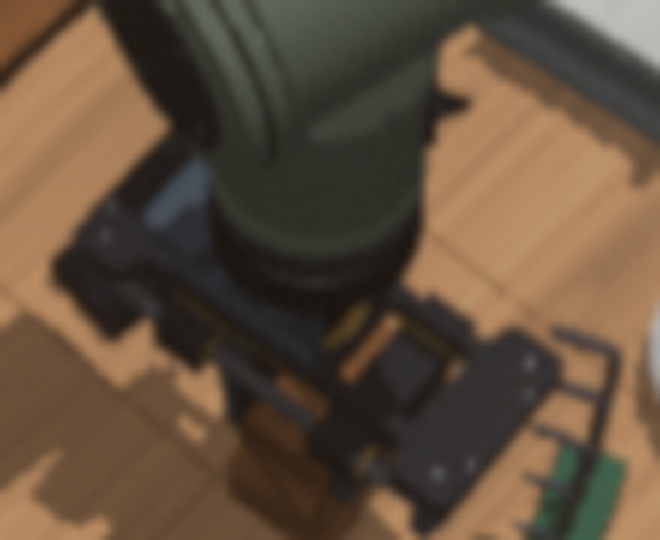

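Emit:
play_rows([
  [0,0,-1,0,0.6],
  [0,0,0,0,0.49],
  [0,0,0,0,0.46],
  [0,0,0,0,0.4],
  [0,0,0,0,0.3],
  [0,0,0,0,0.3],
  [0,0,20,0,0.3],
  [0,0,40,0,0.3],
  [0,0,50,0,0.3],
  [-10,-40,30,0,0.2],
  [-10,-50,20,0,0],
  [0,0,0,0,0],
  [0,0,0,0,0],
])

```text
time_s: 19.15
ee_pos: [660.0, -214.7, 220.6]
ee_rot: [-180.0, -0.1, 94.3]
force: [0.6, -0.3, -0.3]
gripper_width: 91.1
```

```bash
python3 w.py w10; python3 - <<'E'
from h import *
im=cv2.imread('pics/w10.png')[:,:,::-1]
crop(im,230,20,350,150,5,'pics/c18.png',10)
E
```

```text
19.15 [ 659.98195384 -214.66833498  220.64203036] [-1.79966334e+02 -6.20382333e-02  9.43289544e+01] [ 0.55349258 -0.26102846 -0.27616567] 91.10384019011913
```

View pics/w10.png

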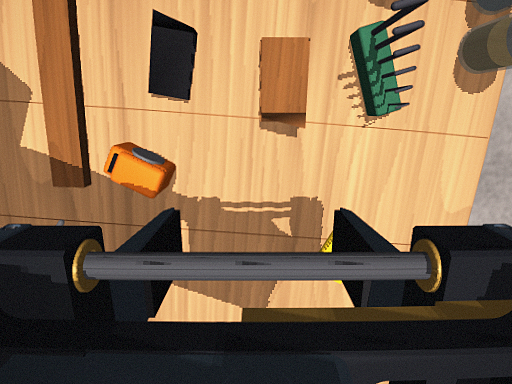

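View pics/c18.png

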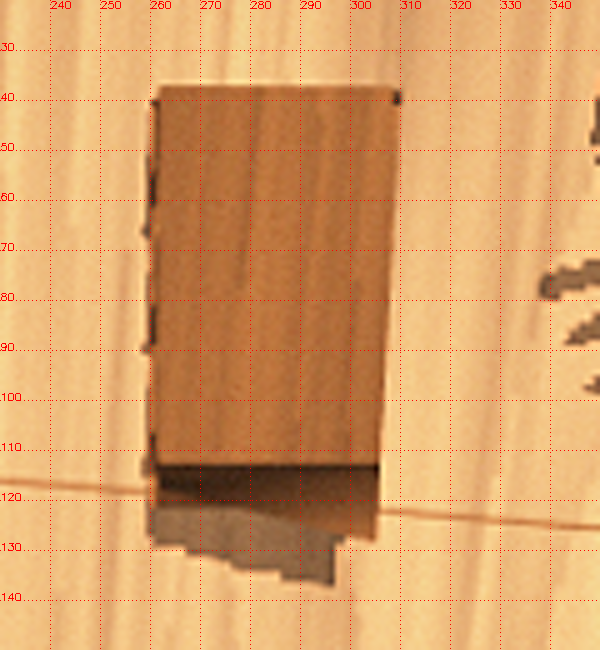

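```bash
python3 - <<'E'
from h import *
np.set_printoptions(precision=1,suppress=True)
C=W('w10')
q=np.array([(261.5,37.5),(308.5,37.5),(305.3,113),(261,113)])
def f(v):
    M=[(-40,-22.5,v[4]),(-40,22.5,v[4]),(v[3],22.5,v[5]),(v[3],-22.5,v[5])]
    return (proj(C,pose(v[:3],M))-q).ravel()
for g in ([680,-111,-85.6,31,60,60],):
  r=least_squares(f,g,x_scale=[10,10,5,10,10,10]);print('wedge',r.x,r.fun)
r=least_squares(lambda u:f(np.r_[u,60,60]),[680,-111,-85.6,31],x_scale=[10,10,5,10]);print('wedge',r.x,r.fun)
b=back(C,q,60);print(b)
E
```

```text
wedge [ 678.9 -111.4  -85.7   30.4   62.1   58.5] [-0.1 -0.1  0.   0.1 -0.   0.   0.1 -0. ]
wedge [ 678.9 -110.9  -85.8   30.8] [ 0.  -0.2 -0.2  0.2  0.1  0.1  0.  -0.1]
[[ 653.5  -72.8   60. ]
 [ 698.6  -69.2   60. ]
 [ 703.4 -139.9   60. ]
 [ 658.6 -143.4   60. ]]
```

Emit:
play_rows([
  [-48,23,0,-2,0],
  [-48,23,0,0,0],
  [-48,23,0,0,0],
  [-48,23,0,0,0],
  [-48,23,0,0,0],
  [0,30,0,0,0],
  [0,0,0,0,0],
  [0,0,0,0,0],
])

```text
time_s: 20.2
ee_pos: [420.6, -69.9, 220.9]
ee_rot: [-180.0, 0.0, 92.5]
force: [-0.6, -0.4, -0.4]
gripper_width: 91.3
```

```bash
python3 w.py w11; python3 - <<'E'
from h import *
im=cv2.imread('pics/w11.png')[:,:,::-1]
crop(im,200,0,320,150,5,'pics/c19.png',10)
E
```

```text
20.2 [420.63412127 -69.86119753 220.91864579] [-1.79985122e+02  2.10537007e-02  9.24526768e+01] [-0.55931615 -0.42048832 -0.36513365] 91.31212513163656
```

View pics/w11.png

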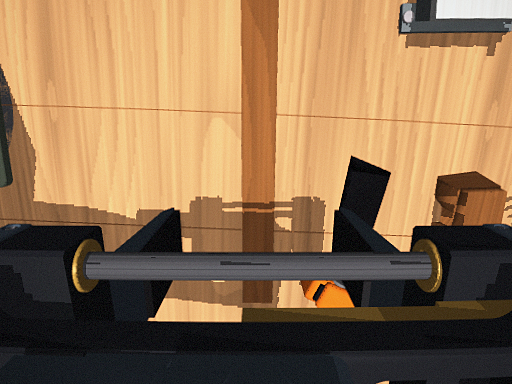

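View pics/c19.png

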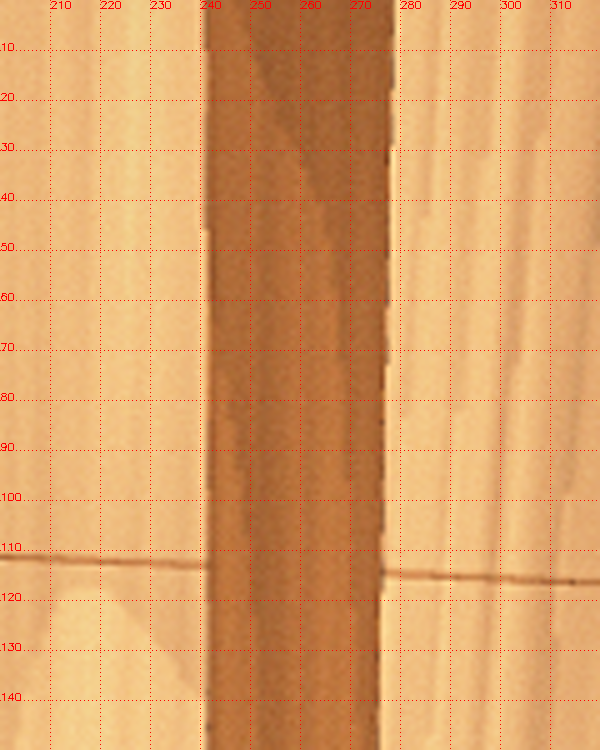

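```bash
python3 - <<'E'
from h import *
a=cv2.imread('pics/w3.png')[:,:,::-1];b=cv2.imread('pics/w6.png')[:,:,::-1]
crop(a,60,40,130,100,6,'pics/a.png',10);crop(b,45,130,115,190,6,'pics/b.png',10)
cv2.imwrite('pics/c20.png',np.hstack([cv2.imread('pics/a.png'),cv2.imread('pics/b.png')])[:, :800])
E
```

```text
(no output)
```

View pics/c20.png

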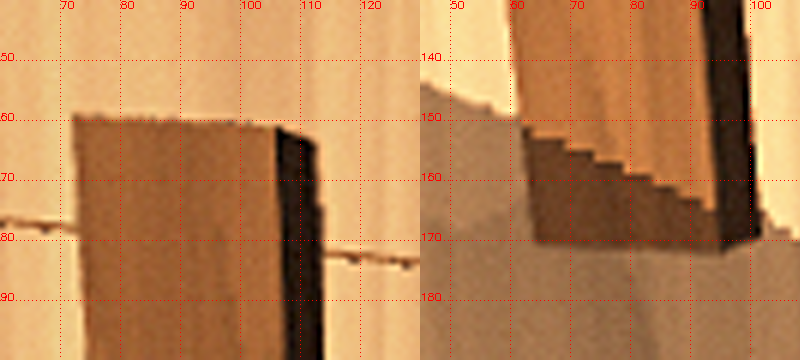

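```bash
python3 - <<'E'
from h import *
np.set_printoptions(precision=1,suppress=True)
C3,C6,C11=W('w3'),W('w6'),W('w11')
# local x toward +y world; local y=+20 is toward -x (image left)
o=[(C3,[(210,20,18),(210,-20,18)],[(72,59.5),(105.5,61)]),(C6,[(-210,20,18),(-210,-20,18)],[(64,170.5),(95,172)])]
p,r=fit([419,-41,92.3],o);print(p);print(r)
print(back(C11,[(241,0),(277,0),(241,140),(275.5,140)],18),back(C3,o[0][2],18),back(C6,o[1][2],18))
E
```

```text
[421.4 -39.2  92.1]
[[-0.4 -0.5]
 [ 0.4 -0.1]
 [-0.2  0.5]
 [ 0.2  0.3]]
[[395.6 117.3  18. ]
 [433.8 119.   18. ]
 [400.3 -30.7  18. ]
 [440.6 -29.   18. ]] [[394.1 169.4  18. ]
 [433.2 171.2  18. ]] [[ 409.5 -249.1   18. ]
 [ 448.8 -247.9   18. ]]
```

Emit:
play_rows([
  [0.8,30.7,-30,-0.4,0],
  [0,0,-55,0,0],
  [0,0,-55,0,0],
  [0,0,-40,0,0],
  [0,0,-20,0,0],
  [0,0,-3,0,0],
  [0,0,0,0,0],
])

```text
time_s: 21.12
ee_pos: [421.8, -39.7, 18.4]
ee_rot: [180.0, 0.0, 91.9]
force: [0.4, -0.5, 0.7]
gripper_width: 91.3
```

Emit:
play_rows([
  [0,0,-1,0,0.7],
  [0,0,0,0,0.7],
  [0,0,0,0,0.7],
  [0,0,0,0,0.7],
  [0,0,0,0,0.7],
  [0,0,0,0,0.7],
], newtons=35)

```text
time_s: 21.88
ee_pos: [421.1, -39.3, 17.2]
ee_rot: [180.0, 0.0, 92.0]
force: [0.0, -0.1, 0.8]
gripper_width: 39.8
```

Emit:
play_rows([
  [0,0,25,0,0.7],
  [0,0,40,0,0.7],
  [0,0,50,0,0.7],
  [0,0,50,0,0.7],
  [0,0,30,0,0.7],
  [25,10,0,0.8,0.7],
  [40,18,0,1,0.7],
  [45,20,0,1,0.7],
  [45,20,0,0,0.7],
  [40,18,0,0,0.7],
  [30,12,0,0,0.7],
  [10,4.7,0,0,0.7],
  [0,0,0,0,0.7],
  [0,0,0,0,0.7],
])

```text
time_s: 23.62
ee_pos: [654.9, 62.9, 212.1]
ee_rot: [-179.9, 0.0, 94.7]
force: [-0.5, -0.2, -1.8]
gripper_width: 40.0
```

```bash
python3 w.py w12; python3 - <<'E'
from h import *
s=env.grab_frame('scene'); cv2.imwrite('pics/s3.png',s[:,:,::-1])
E
```

```text
23.625 [654.85544574  62.88232489 212.09630243] [-1.79921252e+02  1.30769485e-02  9.47424598e+01] [-0.54275389 -0.23081084 -1.75155595] 39.98008104718826
```

View pics/w12.png

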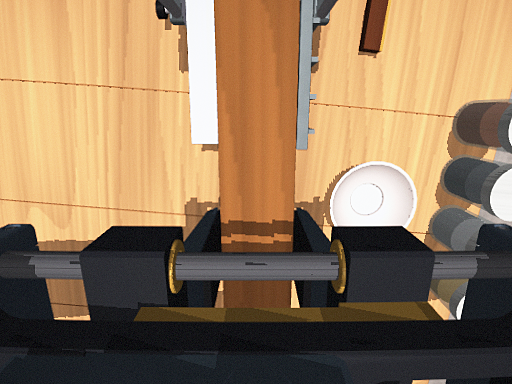

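View pics/s3.png

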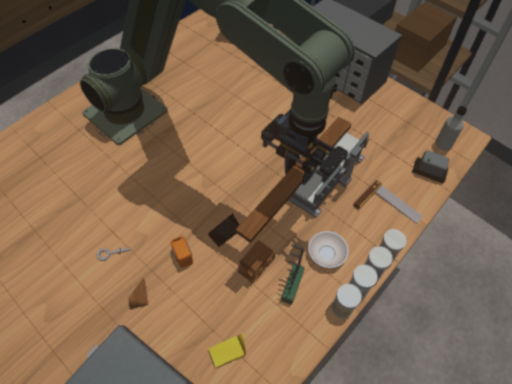

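Emit:
play_rows([
  [0,0,-40,0,0.7],
  [0,0,-45,0,0.7],
  [0,0,-30,0,0.7],
  [0,0,-13,0,0.7],
  [0,0,0,0,0.7],
  [0,0,0,0,0.7],
])

```text
time_s: 24.48
ee_pos: [657.1, 63.4, 86.0]
ee_rot: [179.8, 0.0, 94.8]
force: [0.6, -0.3, -1.4]
gripper_width: 39.7
```

```bash
python3 w.py w13; python3 - <<'E'
from h import *
s=env.grab_frame('scene'); crop(s,210,110,390,270,4,'pics/c21.png',20)
E
```

```text
24.475 [657.12708471  63.39279362  85.97254674] [1.79810041e+02 1.25028155e-03 9.47551047e+01] [ 0.5894383  -0.28687086 -1.35363277] 39.7423370163853
```

View pics/c21.png

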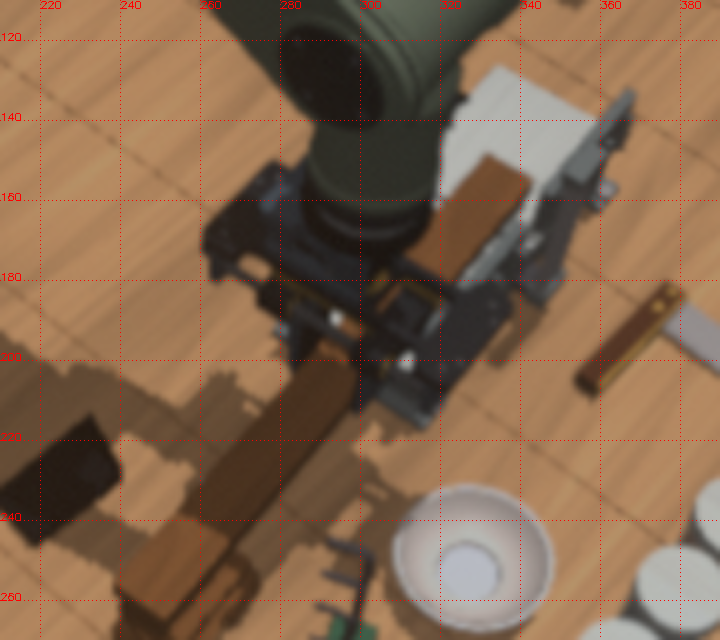

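View pics/w13.png

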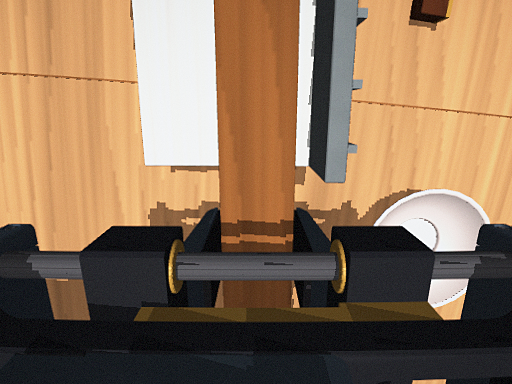

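Emit:
play_rows([
  [0,0,-5,0,0.7],
  [0,0,-1,0,0.7],
  [4,0.3,0,0,0.7],
  [4,0.3,0,0,0.7],
  [2,0.2,0,0,0.7],
  [0,0,0,0,0.7],
  [0,0,0,0,0.7],
])

```text
time_s: 25.45
ee_pos: [666.0, 64.2, 78.1]
ee_rot: [-180.0, -0.0, 94.8]
force: [-0.5, -0.5, -2.2]
gripper_width: 39.5
```

Emit:
play_rows([
  [1,0.1,0,0,0.7],
  [1,0.1,0,0,0.7],
  [1,0.1,0,0,0.7],
  [0,0,0,0,0.7],
])

```text
time_s: 25.95
ee_pos: [668.5, 64.5, 78.0]
ee_rot: [-179.9, 0.0, 94.8]
force: [-2.2, -0.3, -1.2]
gripper_width: 39.3
```

Emit:
play_rows([
  [0.7,0,0,0,0.7],
  [0.7,0,0,0,0.7],
  [0,0,0,0,0.7],
])

```text
time_s: 26.32
ee_pos: [668.6, 64.4, 77.9]
ee_rot: [-179.8, -0.0, 94.8]
force: [-6.0, -1.2, 1.3]
gripper_width: 39.5
```

Emit:
play_rows([
  [0,0,-0.7,0,0.7],
  [0,0,-0.7,0,0.7],
  [0,0,0,0,0.7],
])

```text
time_s: 26.7
ee_pos: [668.6, 64.4, 77.4]
ee_rot: [-179.8, 0.0, 94.8]
force: [-7.3, -0.5, 5.4]
gripper_width: 39.6
```

```bash
python3 w.py w14; python3 - <<'E'
from h import *
im=cv2.imread('pics/w14.png')[:,:,::-1]
crop(im,200,0,370,180,4,'pics/c22.png',20)
E
```

```text
26.7 [668.62125015  64.44215445  77.40207574] [-1.79779024e+02  7.99181422e-03  9.48023079e+01] [-7.33050373 -0.50528118  5.35240659] 39.556335708296395
```

View pics/c22.png

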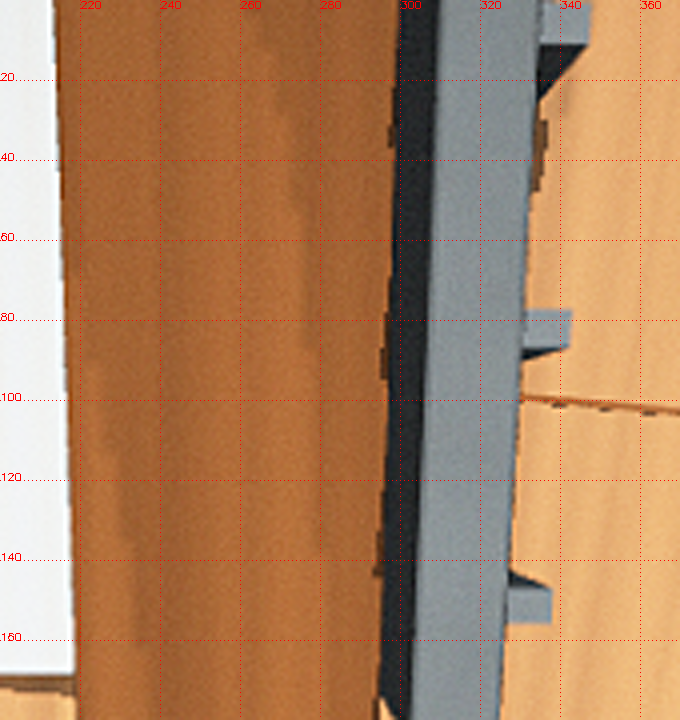

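Emit:
play_rows([
  [-0.5,0,0,0,0.7],
  [0,0,0,0,0.5],
  [0,0,0,0,0.35],
  [0,0,0,0,0.3],
  [0,0,0,0,0.3],
  [0,0,25,0,0.3],
  [0,0,45,0,0.3],
  [0,-10,55,0,0.3],
  [0,-40,30,0,0.3],
  [0,0,0,0,0.3],
  [0,0,0,0,0.3],
])

```text
time_s: 28.12
ee_pos: [669.6, 14.7, 230.9]
ee_rot: [-179.9, -0.0, 94.7]
force: [-0.7, 0.2, 0.3]
gripper_width: 63.9
```

```bash
python3 w.py w15; python3 - <<'E'
from h import *
s=env.grab_frame('scene'); crop(s,210,110,390,280,4,'pics/c23.png',20)
E
```

```text
28.125 [669.55404098  14.70097322 230.94579868] [-1.79933783e+02 -3.94437144e-02  9.47345700e+01] [-0.65397405  0.23161396  0.33844428] 63.91615443513808
```

View pics/w15.png

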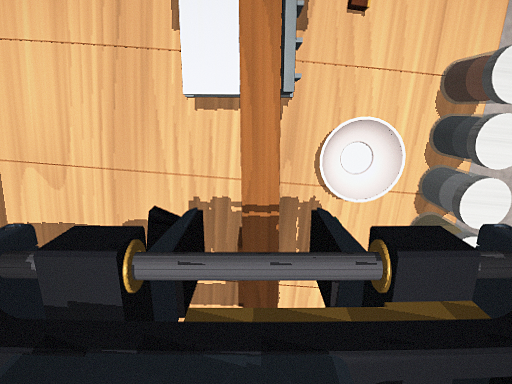

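View pics/c23.png

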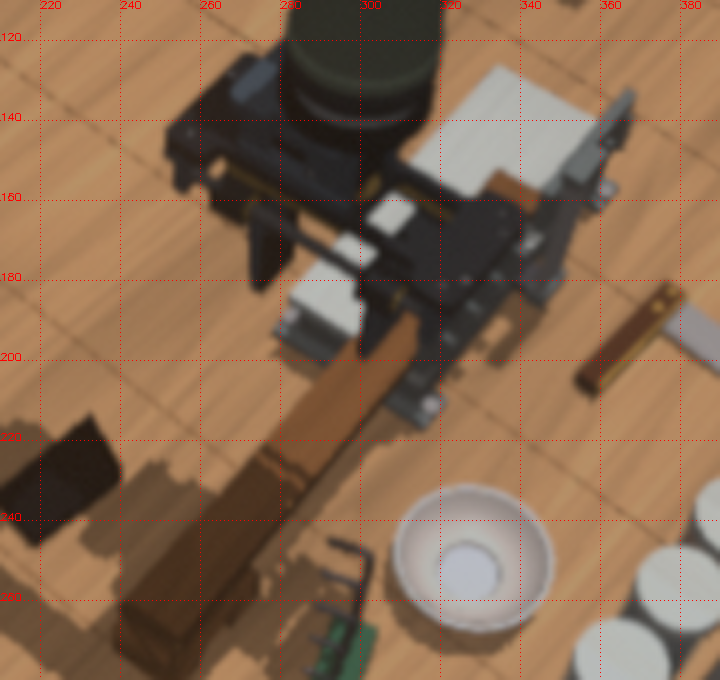

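Emit:
play_rows([
  [-20,-50,20,0,0.3],
  [-20,-50,10,0,0.3],
  [-20,-50,0,0,0.3],
  [0,-55,0,0,0.3],
  [0,-40,0,0,0.3],
  [0,0,0,0,0.3],
  [0,0,0,0,0.3],
])

```text
time_s: 29.1
ee_pos: [609.9, -229.3, 260.7]
ee_rot: [-179.9, -0.1, 94.8]
force: [-1.1, 0.2, 0.5]
gripper_width: 64.1
```

```bash
python3 w.py w16; python3 - <<'E'
from h import *
s=env.grab_frame('scene'); crop(s,210,110,390,280,4,'pics/c24.png',20)
t=env.grab_frame('top'); cv2.imwrite('pics/top2.png',t[:,:,::-1]); crop(t,120,110,340,260,3,'pics/c25.png',20)
w=cv2.imread('pics/w16.png')[:,:,::-1]
crop(w,220,0,360,200,4,'pics/c27.png',20)
E
```

```text
29.1 [ 609.94560275 -229.26520036  260.67306543] [-1.79913363e+02 -9.72256843e-02  9.48013053e+01] [-1.07069756  0.19461283  0.54244496] 64.14511645450433
```

View pics/c24.png

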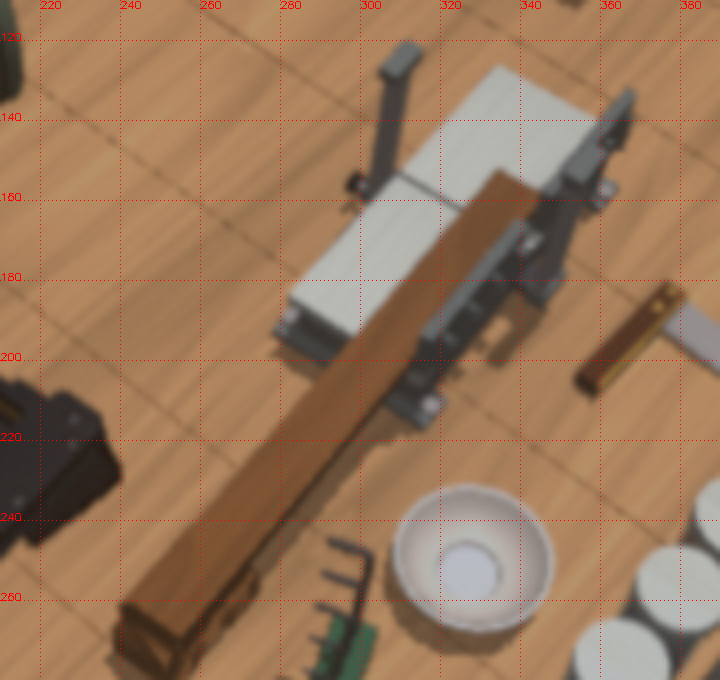

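View pics/c25.png

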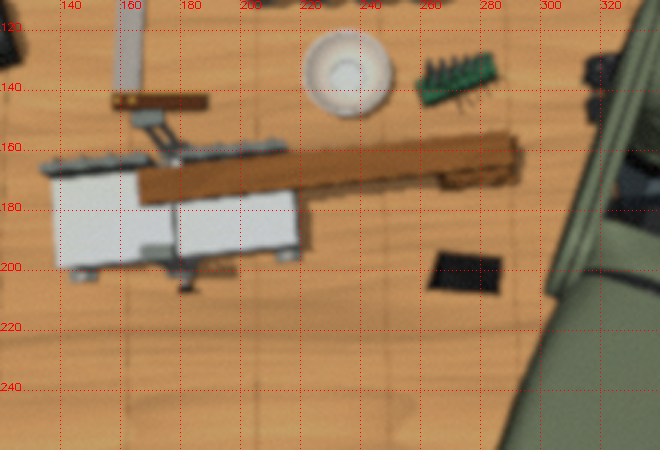

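View pics/w16.png

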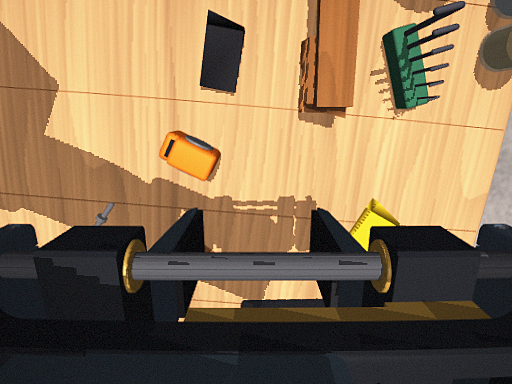

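```bash
python3 - <<'E'
from h import *
w=cv2.imread('pics/w16.png')[:,:,::-1]
crop(w,280,0,380,140,6,'pics/c28.png',10)
E
```

View pics/c28.png

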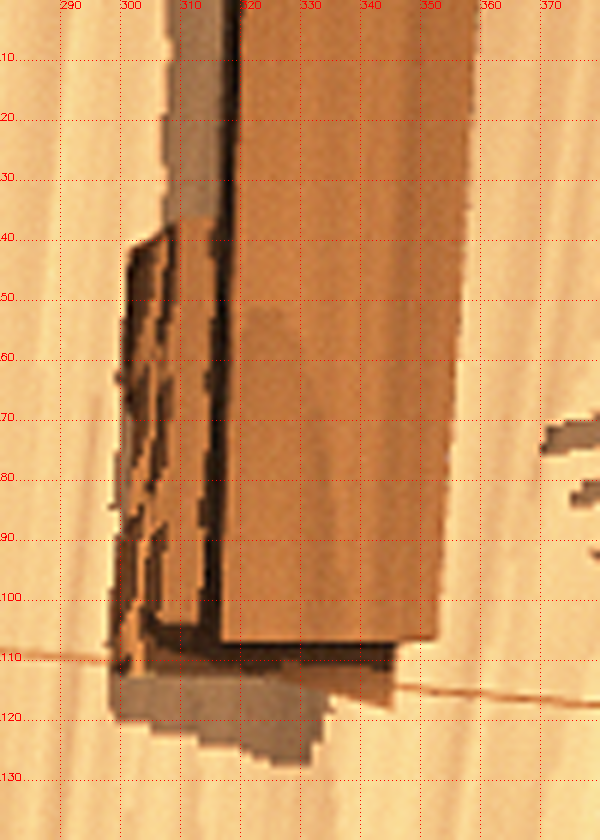

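```bash
python3 - <<'E'
from h import *
np.set_printoptions(precision=1,suppress=True)
C=W('w16')
b=back(C,[(317,106.7),(352.5,106.3),(319.5,0),(358.5,0)],78);w=back(C,[(307,40),(306,104),(345,110)],[60,60,57])
c,s=np.cos(np.radians(4.8)),np.sin(np.radians(4.8))
f=lambda X:np.c_[(X[:,0]-629.8)*c+(X[:,1]-236.8)*s,-(X[:,0]-629.8)*s+(X[:,1]-236.8)*c,X[:,2]]
print('batten',b,f(b));print('wedge',w,f(w))
T=cal('top');t=back(T,[(166,167.8),(166.5,178)],78);print(f(t))
E
```

```text
batten [[ 667.8 -146.1   78. ]
 [ 706.1 -142.3   78. ]
 [ 657.1  -42.3   78. ]
 [ 696.3  -38.5   78. ]] [[   5.8 -384.8   78. ]
 [  44.3 -384.1   78. ]
 [   3.8 -280.4   78. ]
 [  43.3 -279.9   78. ]]
wedge [[ 651.3  -76.8   60. ]
 [ 658.3 -143.7   60. ]
 [ 704.4 -146.2   57. ]] [[  -4.8 -314.3   60. ]
 [  -3.4 -381.6   60. ]
 [  42.3 -387.9   57. ]]
[[36.2 30.4 78. ]
 [ 1.4 31.2 78. ]]
```

Emit:
play_rows([
  [0,55,0,0,0.3],
  [0,58,0,0,0.3],
  [0,58,0,0,0.3],
  [0,58,0,0,0.3],
  [0,58,0,0,0.3],
  [0,40,0,0,0.3],
  [0,0,0,0,0.3],
  [0,0,0,0,0.3],
])

```text
time_s: 30.25
ee_pos: [609.7, 96.7, 261.8]
ee_rot: [180.0, 0.0, 94.8]
force: [-0.1, -0.5, -0.2]
gripper_width: 63.9
```

```bash
python3 w.py w17; python3 - <<'E'
from h import *
w=cv2.imread('pics/w17.png')[:,:,::-1]
crop(w,220,0,380,190,4,'pics/c29.png',10)
E
```

```text
30.25 [609.69024916  96.70854002 261.8255714 ] [1.79998109e+02 3.89131851e-02 9.48354763e+01] [-0.07993462 -0.46711467 -0.15921211] 63.90813593395583
```

View pics/c29.png

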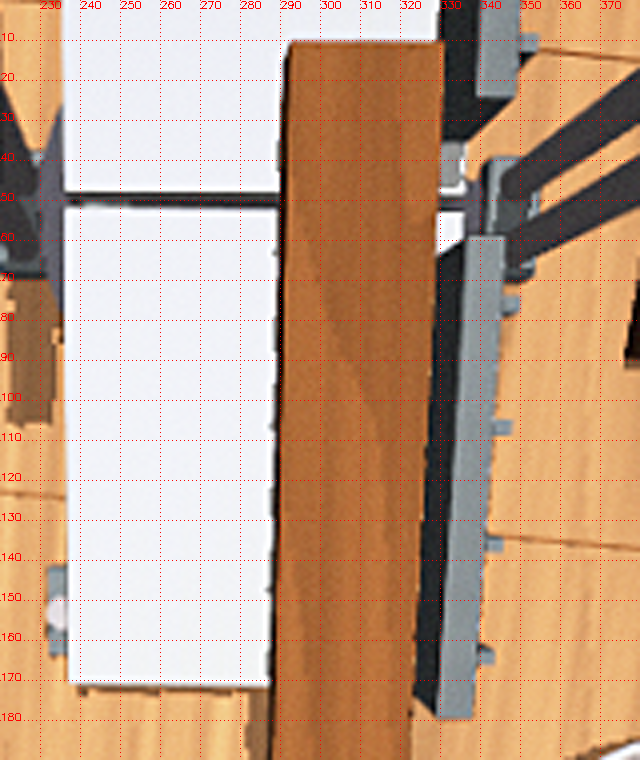

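```bash
python3 - <<'E'
from h import *
np.set_printoptions(precision=1,suppress=True)
C=W('w17')
X=np.vstack([back(C,[(331,12),(328,80),(323.3,170)],78),back(C,[(335.3,62),(329,178),(338.7,24)],105),back(C,[(236,171)],60),back(C,[(292,11)],78)])
c,s=np.cos(np.radians(4.8)),np.sin(np.radians(4.8))
print(np.c_[(X[:,0]-629.8)*c+(X[:,1]-236.8)*s,-(X[:,0]-629.8)*s+(X[:,1]-236.8)*c,X[:,2]])
E
```

```text
[[  43.4   33.3   78. ]
 [  43.7  -32.7   78. ]
 [  43.9 -129.9   78. ]
 [  43.9  -18.7  105. ]
 [  44.4 -133.4  105. ]
 [  45.2   15.2  105. ]
 [ -56.8 -134.7   60. ]
 [   3.7   33.9   78. ]]
```

```bash
python3 - <<'E'
from workcell import env
print(env.job_done(), env.state()['time_s'])
E
```

```text
the job is handed in; nothing more can be done
the job is handed in; nothing more can be done
```

The batten is set up in the mitre box and handed in at about 30 s, with the robot touching nothing. I stood the arched offcut on the bench and set the oak tapered offcut on it. Then I laid the batten on the bed, pressed it to the fence and rested its outer end on the pack. The arched offcut was set down short and pushed about 30 mm into line, so the gripper's body would clear the hex keys.

My last checks, from the wrist camera with some top and scene views:
- **Batten:** its left end is about 33 mm past the slot and its outer end is at about y = -384 mm. Its edge reads within about 1 mm of the fence along the bed, and both ends fit the 78 mm top height of a batten lying level.
- **Pack:** before the batten went on, the tapered offcut was within about 1 mm of the middle of the arched one. Its top fitted level at 60 mm; a looser fit with the heights left free gave 62 and 58.5 mm at the ends.
- **Not exact:** the pack sits about 5 mm nearer the robot than the batten's centre line. The batten therefore overhangs the pack's far edge by a few millimetres. I left that as it was.
- **Other things on the bench:** those visible in the last pictures showed no movement, and no contact was felt. I did not check every one of them again at the end.

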